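Refit the lid hinge pin of a keepsake box

TASK

The lid of the wooden keepsake box is back in place but its brass hinge pin is still lying on the yellow book. Slide the pin in from the open end of the hinge, through the near knuckle, the lid's knuckle and into the far knuckle, easing it in gently without forcing it, until its square head is fully home against the hinge, then let go. Leave the ornaments and other things as they stand.

Things in the scene. Friction and masses are not known exactly. Their poses are not given: they have to be found in the camera images.
- box: Brown wooden keepsake box, standing level on the table (z = 0), fixed: 150 (its x) x 180 (its y) x 80 mm high, with a lid on top (upper face at 92 mm, brass pull 18 mm taller near the front). Origin at the centre of its underside; z up; +x is its back, with the hinge, -x its front, with a brass lock plate. On the back three wooden knuckles (24 mm tubes) stand in a row along y; the pin goes in from the +y end.
- back_near (a point): Point on the box's back face at its +y end, at bore height (box frame x 75, y 90, z 80 mm; axes as the box). Behind it (+x) stands the near knuckle, y +66 to +90 mm, open at both ends, sharp-edged bore 11.2 mm. The hinge rail is screwed on by hand in slots: the hinge axis stands 12.5 to 27.5 mm behind the back and up to 0.02 rad out of square about the vertical. Unmeasured: feel for it.
- back_mid (a point): Middle of the back face at bore height (box frame x 75, y 0, z 80 mm). The lid's knuckle stands behind it, y -32 to +32 mm, same bore; the hinge is out of square about its middle. The loose lid puts it up to 0.9 mm in x off the line of the end knuckles, either way; lid and knuckle slide along x against about 2 N of friction, so the pin's slimmer tip can draw them into line.
- back_far (a point): Point on the back face at its -y end, at bore height (box frame x 75, y -90, z 80 mm). Behind it stands the far knuckle, y -90 to -66 mm, same bore, rigid with the near knuckle and exactly in line with it; its last 3 mm are closed. The seated pin's tip stops 5 mm short of that closed end.
- pin_head (a point): Centre of the square head of the loose brass hinge pin (80 to 130 g). Head 16 x 26 x 16 mm (x, y, z of this frame); y runs along the pin towards the head. The pin starts level on the book, head just past the book's edge and pointing about the way of the box's +y, so it needs no turning end for end. Fully home, the head's shoulder meets the near knuckle: head centre 13 mm outside its outer face.
- pin_tip (a point): Centre of the flat end of the pin's tip, 185 mm from the head's centre; same axes as the head. The round shank, 10 mm in diameter, is 172 mm long from the head's shoulder to this tip; its last 4 mm are turned down to 9 mm diameter, with a flat end, as a lead-in.
- book: Yellow hardback book lying flat, fixed, 130 x 150 x 28 mm; origin at the centre of its underside, z up. The pin lies along its y, head past its +y edge. The shank rests on the cover, so the pin's axis starts level, 33 mm above the table.
- cat: White lucky-cat ornament, 68 mm wide, 107 mm tall, red collar; origin under its centre. Leave it.
- house: Small white ceramic house, 60 x 78 x 83 mm; origin under its centre. Leave it.
- vase: Clear glass vase, 100 mm across, 200 mm tall; origin under its centre. Leave it.
- ball: Orange ornamental ball of 76 mm diameter on a dark foot, 82 mm tall; origin under its centre. Leave it.
- diffuser: Amber reed-diffuser bottle, 52 mm across, 185 mm tall with its reeds; origin under its centre. Leave it.
- screwdriver: Red-handled screwdriver, 170 mm long, lying on the table. Leave it.
- dish: Shallow blue dish, 96 mm across, 22 mm tall; origin under its centre. Leave it.
- candle: White pillar candle, 72 mm across, 65 mm tall; origin under its centre. Leave it.

How it is judged:
On the way, in this order (a step that is already met when the one before it is completed fails the run):
1. the pin's tip is inside the near knuckle (10 mm or more deep) (y of pin_tip in the frame of box below 0.08 m and x of pin_tip in the frame of box between 0.0845 and 0.1055 m and z of pin_tip in the frame of box between 0.077 and 0.083 m and angle between the y axis of pin_head and the y axis of box, either way round below 0.12 rad), for 0.1 s.
2. the tip has passed through the lid's knuckle and entered the far knuckle (y of pin_tip in the frame of box below -0.069 m and x of pin_tip in the frame of box between 0.0845 and 0.1055 m and z of pin_tip in the frame of box between 0.077 and 0.083 m and angle between the y axis of pin_head and the y axis of box, either way round below 0.08 rad), for 0.1 s.
At the end, for the whole second after the job is handed in: The pin lies at rest through all three knuckles, head home: head centre 103 mm (+1.6, -2.5) along the box's y, both pin ends at bore height (80 +- 3 mm) and on the hinge (x = 95 +- 10.5 mm in the box's frame), parallel to the box's y within 0.045 rad (y of pin_head in the frame of box between 0.1005 and 0.1046 m and x of pin_head in the frame of box between 0.0845 and 0.1055 m and z of pin_head in the frame of box between 0.077 and 0.083 m and x of pin_tip in the frame of box between 0.0845 and 0.1055 m and z of pin_tip in the frame of box between 0.077 and 0.083 m and angle between the y axis of pin_head and the y axis of box, either way round below 0.045 rad and linear speed of pin below 0.02 m/s); the robot touches nothing.
It fails at once if the pin is forced: on the way in (until its head is within 3 mm of home) it presses on the box, hinge or lid with more than 18 N (contact force between pin and box above 18 N and y of pin_head in the frame of box above 0.106 m).
It fails at once if the pin is rammed home: it presses on the box, hinge or lid with more than 60 N (contact force between pin and box above 60 N).
It fails at once if an ornament or other bystander is moved by more than 20 mm (distance of any of cat, house, vase, ball, diffuser, screwdriver, dish, candle from where it was at the start of the episode above 0.02 m).
It also fails if it takes over 67 s, if anything falls off the work surface, if the arm or the gripper's body presses on something with over 40 N, if the wrist force passes 120 N, or if a joint passes its speed limit or range.

ROBOT

A 7-joint arm with a two-finger parallel gripper is mounted at the origin on the work surface. World frame = base frame: x ahead of the robot, y to its left, z up, the work surface at z = 0. Lengths are in m, angles in rad, forces in N, time in s.
With the tool pointing down it reaches from about 0.4 to 0.85 m from the base axis. Payload 10.4 kg.
Tool frame: the origin (TCP) lies midway between the tips of the shut fingers; the grasp point (between the pads) lies hold_point_z behind it (hold_point_z is the distance from the TCP to the grasp point, in m); z points along the fingers, y is the line along which they close (so a half turn about z gives the same grasp; the last joint's range is limited). The gripper opens to 87 mm and grips with 3 to 60 N. Pads are 19 mm wide; open, the fingers measure 117 mm over their backs; the gripper's body (75 mm by 190 mm) begins 51 mm behind the grasp point.
Start: joints at [-1.212, 0.332, -0.065, 1.46, 0.022, 1.35, -0.088], TCP at [0.233, 0.58, 0.223] pointing down, gripper open.
Joint ranges: [-2.6, 2.6], [-0.5, 2.12], [-1.47, 1.34], [0.16, 2.42], [-1.27, 4.41], [0.06, 2.06], [-2.6, 2.6]. Speed limits (rad/s): [2.22, 2.22, 2.79, 2.79, 3.14, 3.14, 3.14].

INTERFACE

Orientations are given as a unit quaternion [x, y, z, w].
In Python, from bench import * gives the robot as it stands. The module is installed in compiled form; this text tells all that it offers.
- The arm moves only by the tool drive_tool, never from a script. Its argument "increments" is a list of rows, each a list of 6 numbers: the shift along the tool's x, y, z scaled (see below), then the turn, a rotation vector about the tool's x, y, z scaled (see below). In form: [[dx, dy, dz, rx, ry, rz], ...]. A call has exactly 5 rows; each row is the pose to reach, as a shift and turn from the pose commanded when the call began, along the tool's axes at that moment; what a row does not reach only later rows make up. The controller multiplies each number of a shift by 300 mm and each number of a turn by pi/4 rad. A row lasts 1/12 s, in which the tool goes at most 41.7 mm and 7.16 degrees, less where a joint would pass 70% of its speed; a pose out of reach is approached as far as the arm can. A call with a number of a shift or a turn outside -1 to 1 is refused whole. A call with a gripper value outside its range is refused whole. "claw" is the closure, from 0 (fully open) to 1 (shut), set as the call begins (left out, the last holds). The fingers move at their own pace and stop on an object; "force" is the grip in N (left out, the last holds). Time passes only in rows, so rows that repeat a pose let the fingers close, or fill a call up. It gives the time, the measured TCP pose, the force, the opening and the grip force at its end, in the units of the state.
- read_state(): the state, without advancing time (a new reading comes with each control period).
- camera(name): name is "scene" or "top"; returns the picture (400x640x3 uint8, blue, green, red); there is no depth.
- get_calibration(name): a dict with "K" (3x3 intrinsics, pixels), "position" and "rotation" of the camera in the world. Camera axes: x right, y down, z forward; pixel columns grow to the right and rows downward; lengths in m; the calibration is good to about 2 mm. A picture is of the moment at which its call begins. get_calibration takes no time and is no camera call.
- close_job(): hands the job in; it is judged then, once.
The state is a dict: "time": time; "joint_positions": joint angles; "joint_vel": joint speeds; "joint_torque": joint torques, N m; "ee_pos": TCP position; "eef_rot": TCP orientation; "ft_force": force on the tool from outside, world axes, zero at the start; "torque": the same for the moment, N m; "width": finger opening in m; "grip_force": force on a finger pad.
Only numpy, scipy, OpenCV 4.12 (cv2) and the standard library are available. Lean on these libraries where they do the work, as an engineer would, in place of code of your own. Each camera call takes 0.05 s, during which the arm holds its last target. There are 200 camera calls.

## Working session

There is one attempt and no reset: what is moved stays moved. The work goes in short steps, Python scripts to look and compute and a tool call to move; the robot and the scene stay as the last step left them, time stands still between calls to the robot, and variables do not carry over. Pictures are saved under pics/ and viewed, at most 10 in all, crops included, and the job is handed in when it is done.

Besides the shell and the picture viewer there is one more tool, called after "Emit:" by a JSON object that holds its "name" and its "arguments", one argument or row to a line. drive_tool: Moves the arm, as the interface text tells. Its arguments: {"type":"object","properties":{"increments":{"type":"array","items":{"type":"array","items":{"type":"number"}}},"claw":{"type":"number"},"force":{"type":"number"}},"required":["increments"]}

```bash
mkdir -p pics; ls; python3 - <<'E'
from bench import *
import cv2
for n in ("scene","top"):
    im=camera(n); cv2.imwrite(f"pics/{n}0.png",im)
    print(n,get_calibration(n))
print(read_state())
E
```

```text
pics
scene {'K': array([[510.9658352 ,   0.        , 317.05168807],
       [  0.        , 510.9658352 , 195.71169357],
       [  0.        ,   0.        ,   1.        ]]), 'position': array([ 1.29590745, -0.28997032,  1.23196758]), 'rotation': array([ 0.76896641,  0.56270421, -0.18010264, -0.24416732])}
top {'K': array([[385.6794284 ,   0.        , 324.05382767],
       [  0.        , 385.6794284 , 202.6129827 ],
       [  0.        ,   0.        ,   1.        ]]), 'position': array([ 0.37914919, -0.05638332,  1.16620365]), 'rotation': array([-0.6942999 ,  0.71555528, -0.04291489,  0.06392654])}
{'time': 0.1, 'joint_positions': array([-1.21160713,  0.33278996, -0.06471225,  1.46085844,  0.02161448,
        1.34991729, -0.08846021]), 'joint_vel': array([-0.00032998, -0.00111385,  0.00254713, -0.00177046, -0.00063102,
        0.00171565,  0.00016532]), 'joint_torque': array([ 2.10897153e-03, -6.24539065e+01,  2.49568460e-02, -3.90715706e+01,
       -6.14830339e-02,  3.66651267e-02,  5.25892119e-05]), 'ee_pos': array([0.23273341, 0.57967116, 0.2218447 ]), 'eef_rot': array([ 1.89701057e-01,  9.81841688e-01, -6.32518371e-04, -8.70480994e-05]), 'ft_force': array([-0.05807864, -0.40109691,  0.105556  ]), 'torque': array([-0.01660558, -0.01209819, -0.03986415]), 'grip_force': 0.0, 'width': 0.08724703568563048}
```

View pics/scene0.png

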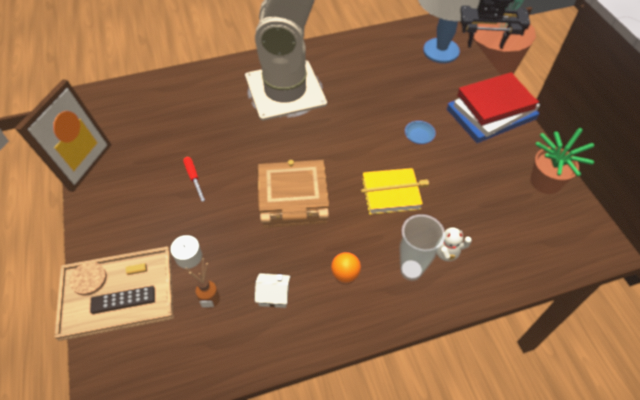

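View pics/top0.png

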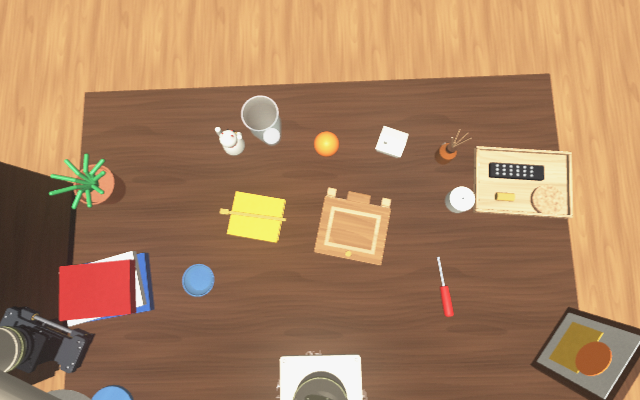

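The top view (image up ≈ +x, left ≈ +y) shows the box at about (353,228) with its hinge at the top edge. The pin lies on the yellow book, head at about (224,212) and tip at about (285,218). I'll enlarge both views to measure.

```bash
python3 - <<'E'
import cv2,numpy as np
a=cv2.imread("pics/top0.png")[170:275,205:405]; b=cv2.imread("pics/scene0.png")[150:225,250:440]
a=cv2.resize(a,None,fx=4,fy=4,interpolation=cv2.INTER_CUBIC)
cv2.imwrite("pics/c_top.png",a)
b=cv2.resize(b,None,fx=4,fy=4,interpolation=cv2.INTER_CUBIC); cv2.imwrite("pics/c_scene.png",b)
E
```

```text
(no output)
```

View pics/c_top.png

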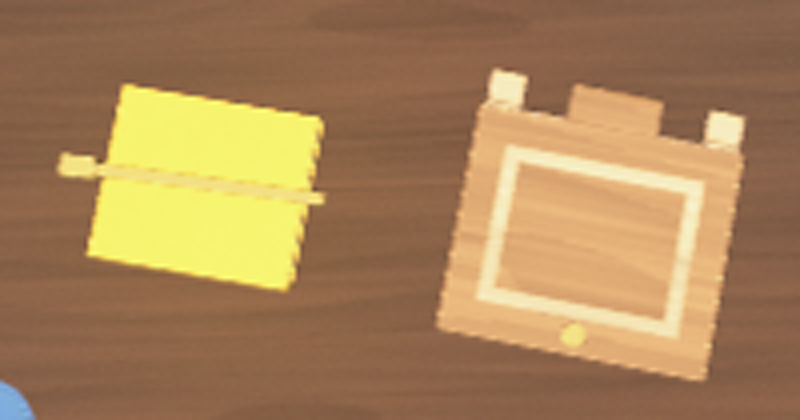

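View pics/c_scene.png

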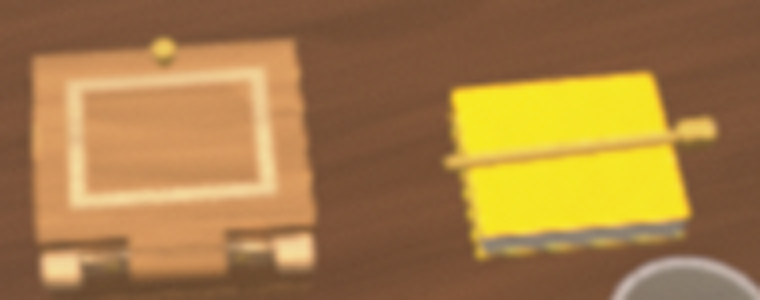

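Crop positions (pixels). Top: lid corners (480,104), (742,152), (706,381), (437,328); near knuckle back edge (491,69)–(527,76); far knuckle back edge (707,110)–(744,117); pin from (58,163) to (325,199). The scene crop has the matching points.

```bash
cat > h.py <<'E'
from bench import *
import numpy as np
from scipy.spatial.transform import Rotation as R
from scipy.optimize import least_squares
C={n:get_calibration(n) for n in("scene","top")}
def proj(n,P):
    c=C[n];q=(np.atleast_2d(P)-c["position"])@R.from_quat(c["rotation"]).as_matrix()
    q=q@c["K"].T; return q[:,:2]/q[:,2:]
def ray(n,px,z):
    c=C[n];d=R.from_quat(c["rotation"]).as_matrix()@np.linalg.solve(c["K"],[*px,1.]);p=c["position"]
    return p+d*(z-p[2])/d[2]
def crop(n,u): 
    o=(205,170) if n=="top" else (250,150)
    return (np.array(u)+.5)/4-.5+o
def cyl(n,pts): return crop(n,pts)
E
python3 - <<'E'
from h import *
np.set_printoptions(precision=4,suppress=True)
print(R.from_quat(C["top"]["rotation"]).as_matrix())
o={"top":[(480,104),(742,152),(706,381),(437,328)],"scene":[(316,222),(38,240),(32,57),(296,40)]}
loc=np.array([[75,90,92],[75,-90,92],[-75,-90,92],[-75,90,92]])/1e3
def T(x,l): 
    return l@R.from_euler('z',x[2]).as_matrix().T+[x[0],x[1],0]
def res(x,ns): return np.concatenate([(proj(n,T(x,loc))-crop(n,o[n])).ravel() for n in ns])
for ns in (["top"],["scene"],["top","scene"]):
    s=least_squares(res,[.45,-.1,0],args=(ns,));print(ns,s.x,s.fun)
x=s.x
po={"top":[(58,163),(325,199)],"scene":[(716,129),(446,162)]}
for n in po:
    a,b=[ray(n,crop(n,u),.033) for u in po[n]];print(n,a,b,np.linalg.norm(a-b),np.arctan2(*(a-b)[:2]))
# hinge: back silhouette edge offset in box frame at z .08
Rz=R.from_euler('z',x[2]).as_matrix()
for n,pts in {"top":[(491,69),(527,76),(707,110),(744,117)],"scene":[(277,233),(316,232),(42,248),(80,246),(277,272),(316,268),(42,288),(80,286)]}.items():
    for u in pts:
        print(n,u,[((ray(n,crop(n,u),z)-[x[0],x[1],0])@Rz)[:2] for z in (.08,.092)])
for n in C: print(n,((C[n]["position"]-[x[0],x[1],0])@Rz))
E
```

```text
[[-0.0277 -0.9881  0.1511]
 [-0.9991  0.0322  0.0274]
 [-0.0319 -0.1502 -0.9881]]
['top'] [ 0.4646 -0.1032 -0.2155] [ 0.9592  2.1257 -1.3154  1.6568 -1.2248 -2.2585  1.6296 -1.3   ]
['scene'] [ 0.4662 -0.1021 -0.2246] [-1.5711 -1.1243  1.2289 -1.0127  1.7857  1.2767 -1.4383  1.4297]
['top', 'scene'] [ 0.4653 -0.1026 -0.2195] [ 0.8639  1.8011 -1.4624  1.5764 -1.5895 -2.3845  1.323  -1.679  -1.7504
 -1.4903  1.0892 -1.1     1.3853  1.2176 -1.8706  1.1234]
top [0.5392 0.2894 0.033 ] [0.5059 0.0895 0.033 ] 0.2026687270138291 0.16502403658224019
scene [0.5369 0.2906 0.033 ] [0.5049 0.0917 0.033 ] 0.2014291799327828 0.159426083627542
top (491, 69) [array([0.108 , 0.0912]), array([0.1058, 0.0905])]
top (527, 76) [array([0.1077, 0.0649]), array([0.1055, 0.0645])]
top (707, 110) [array([ 0.1072, -0.0653]), array([ 0.105 , -0.0643])]
top (744, 117) [array([ 0.1071, -0.0918]), array([ 0.1049, -0.0905])]
scene (277, 233) [array([0.0788, 0.0679]), array([0.0869, 0.0672])]
scene (316, 232) [array([0.0803, 0.0944]), array([0.0884, 0.0934])]
scene (42, 248) [array([ 0.0769, -0.0914]), array([ 0.085 , -0.0905])]
scene (80, 246) [array([ 0.0776, -0.0657]), array([ 0.0856, -0.0651])]
scene (277, 272) [array([0.1102, 0.0651]), array([0.1179, 0.0644])]
scene (316, 268) [array([0.1093, 0.0915]), array([0.1171, 0.0905])]
scene (42, 288) [array([ 0.109 , -0.0921]), array([ 0.1167, -0.0912])]
scene (80, 286) [array([ 0.1096, -0.0668]), array([ 0.1174, -0.0661])]
scene [ 0.8515 -0.002   1.232 ]
top [-0.0941  0.0264  1.1662]
```

```bash
python3 - <<'E'
from h import *
np.set_printoptions(precision=4,suppress=True)
x=np.array([.4653,-.1026,-.2195]);Rz=R.from_euler('z',x[2]).as_matrix()
for nm,n,p,z in [("vase base","scene",(412,269),.005),("vase base","top",(271,136),.005),("vase rim","scene",(423,233),.2),("vase rim","top",(260,114),.2),
 ("cat head","scene",(455,236),.095),("cat head","top",(229,138),.095),("ball","scene",(346,267),.044),("ball","top",(326,144),.044),("house","top",(391,142),.06)]:
    w=ray(n,p,z); print(nm,n,w,"box",((w-[x[0],x[1],0])@Rz)[:2])
pf=np.array([.5381,.290]);pt=np.array([.5054,.0906]);d=(pf-pt)/np.linalg.norm(pf-pt);yaw=np.arctan2(-d[0],d[1]);m=(pf+pt)/2
h=m+d*(.198/2-.013);print("pin yaw",yaw,"head",h,"tip",h-d*.185)
s=read_state();t=R.from_quat(s["eef_rot"]).as_matrix();print(t)
import bench;print(globals().get("hold_point_z"), [k for k in dir(bench) if k[0]!='_'])
E
```

```text
vase base scene [0.7717 0.1391 0.005 ] box [0.2464 0.3026]
vase base top [0.7738 0.1367 0.005 ] box [0.249  0.3007]
vase rim scene [0.7761 0.1337 0.2   ] box [0.2519 0.2983]
vase rim top [0.7691 0.133  0.2   ] box [0.2452 0.2961]
cat head scene [0.7565 0.2517 0.095 ] box [0.2071 0.4092]
cat head top [0.7419 0.2444 0.095 ] box [0.1944 0.3989]
ball scene [ 0.7313 -0.0352  0.044 ] box [0.2449 0.1237]
ball top [ 0.7291 -0.0361  0.044 ] box [0.243  0.1223]
house top [ 0.723  -0.2287  0.06  ] box [ 0.279 -0.067]
pin yaw -0.16254515225820057 head [0.5357 0.2752] tip [0.5057 0.0926]
[[-0.928   0.3725 -0.0004]
 [ 0.3725  0.928  -0.0012]
 [-0.0001 -0.0013 -1.    ]]
0.0187 ['PlanningError', 'camera', 'close_job', 'get_calibration', 'hold_point_z', 'read_state']
```

```bash
cat >> h.py <<'E'
import json
from scipy.spatial.transform import Slerp
BOX=np.array([.4653,-.1026,0]);BY=-.2195
def box2w(p): return BOX+R.from_euler('z',BY).apply(p)
def w2box(p): return R.from_euler('z',-BY).apply(np.array(p)-BOX)
def tool(yaw,tilt=0):
    # tool x along the pin (+y of yaw frame), z down; tilt>0 leans gripper body toward -x (about pin axis)
    M=np.array([[0,1,0],[1,0,0],[0,0,-1.]]).T
    return R.from_euler('z',yaw)*R.from_euler('y',-tilt)*R.from_matrix(M)
def now():
    s=read_state();r=R.from_quat(s["eef_rot"]);return np.array(s["ee_pos"])-r.apply([0,0,hold_point_z]),r,s
def plan(P,r,calls=1,prof=None,dec=4):
    """print rows taking the grasp point to P, orientation r"""
    p0,r0,s=now();t0=p0+r0.apply([0,0,hold_point_z]);P=np.array(P)
    sl=Slerp([0,1],R.concatenate([r0,r]));n=5*calls
    def pose(f): q=sl(f);return p0+(P-p0)*f+q.apply([0,0,hold_point_z]),q
    for c in range(calls):
        tb,rb=(t0,r0) if c==0 else pose(c/calls)
        rows=[]
        for k in range(1,6):
            f=(c*5+k)/n if prof is None else prof[c*5+k-1]
            t,q=pose(f);rows.append(np.r_[rb.inv().apply(t-tb)/.3,(rb.inv()*q).as_rotvec()/(np.pi/4)].round(dec).tolist())
        print(json.dumps(rows))
def st():
    p,r,s=now();m=r.as_matrix()
    print("t",round(s["time"],2),"grasp",p.round(4),"box",w2box(p).round(4),"xaxis yaw",round(np.arctan2(-m[0,0],m[1,0]),4),"xz",m[2].round(4),"F",np.round(s["ft_force"],2),"T",np.round(s["torque"],2),"w",round(s["width"],4),"g",round(s["grip_force"],1))
E
python3 - <<'E'
from h import *
st()
yaw=-.1625;d=np.array([-np.sin(yaw),np.cos(yaw)])
P=np.r_[np.array([.5357,.2752])+d*.004,.14]
plan(P,tool(yaw),4,dec=3)
E
```

```text
t 0.1 grasp [0.2327 0.5797 0.2405] box [-0.3755  0.6153  0.2405] xaxis yaw 1.1891 xz [-1.0e-04 -1.3e-03 -1.0e+00] F [-0.06 -0.4   0.11] T [-0.02 -0.01 -0.04] w 0.0872 g 0.0
[[-0.066, -0.028, 0.017, -0.0, 0.0, 0.086], [-0.131, -0.055, 0.034, -0.0, 0.0, 0.172], [-0.197, -0.083, 0.05, -0.0, 0.0, 0.258], [-0.262, -0.11, 0.067, -0.0, 0.0, 0.344], [-0.328, -0.138, 0.084, -0.0, 0.0, 0.43]]
[[-0.071, -0.004, 0.017, -0.0, 0.0, 0.086], [-0.142, -0.009, 0.034, -0.0, 0.0, 0.172], [-0.213, -0.013, 0.05, -0.0, 0.0, 0.258], [-0.284, -0.017, 0.067, -0.0, 0.0, 0.344], [-0.355, -0.022, 0.084, -0.0, 0.0, 0.43]]
[[-0.068, 0.019, 0.017, -0.0, 0.0, 0.086], [-0.137, 0.039, 0.034, -0.0, 0.0, 0.172], [-0.205, 0.058, 0.05, -0.0, 0.0, 0.258], [-0.274, 0.078, 0.067, -0.0, 0.0, 0.344], [-0.342, 0.097, 0.084, -0.0, 0.0, 0.43]]
[[-0.058, 0.041, 0.017, -0.0, 0.0, 0.086], [-0.116, 0.082, 0.034, -0.0, 0.0, 0.172], [-0.174, 0.123, 0.05, -0.0, 0.0, 0.258], [-0.233, 0.164, 0.067, -0.0, 0.0, 0.344], [-0.291, 0.205, 0.084, -0.0, 0.0, 0.43]]
```

Emit:
{"name": "drive_tool", "arguments": {
  "increments": [
    [-0.066,-0.028,0.017,0,0,0.086],
    [-0.131,-0.055,0.034,0,0,0.172],
    [-0.197,-0.083,0.05,0,0,0.258],
    [-0.262,-0.11,0.067,0,0,0.344],
    [-0.328,-0.138,0.084,0,0,0.43]
  ],
  "claw": 0,
  "force": 50
}}

```text
time: 0.52
ee_pos: [0.3093, 0.504, 0.1967]
eef_rot: [0.354, 0.935, -0.0, -0.0]
ft_force: [0.1, 0.9, 0.1]
width: 0.0872
grip_force: 0.0
```

Emit:
{"name": "drive_tool", "arguments": {
  "increments": [
    [-0.071,-0.004,0.017,0,0,0.086],
    [-0.142,-0.009,0.034,0,0,0.172],
    [-0.213,-0.013,0.05,0,0,0.258],
    [-0.284,-0.017,0.067,0,0,0.344],
    [-0.355,-0.022,0.084,0,0,0.43]
  ]
}}

```text
time: 0.93
ee_pos: [0.385, 0.4288, 0.1716]
eef_rot: [0.506, 0.863, -0.0, -0.0]
ft_force: [0.0, -0.2, -0.6]
width: 0.0873
grip_force: 0.0
```

Emit:
{"name": "drive_tool", "arguments": {
  "increments": [
    [-0.068,0.019,0.017,0,0,0.086],
    [-0.137,0.039,0.034,0,0,0.172],
    [-0.205,0.058,0.05,0,0,0.258],
    [-0.274,0.078,0.067,0,0,0.344],
    [-0.342,0.097,0.084,0,0,0.43]
  ]
}}

```text
time: 1.35
ee_pos: [0.4614, 0.3534, 0.1464]
eef_rot: [0.644, 0.765, -0.0, -0.0]
ft_force: [0.4, 1.0, -0.9]
width: 0.087
grip_force: 0.0
```

Emit:
{"name": "drive_tool", "arguments": {
  "increments": [
    [-0.058,0.041,0.017,0,0,0.086],
    [-0.116,0.082,0.034,0,0,0.172],
    [-0.174,0.123,0.05,0,0,0.258],
    [-0.233,0.164,0.067,0,0,0.344],
    [-0.291,0.205,0.084,0,0,0.43]
  ]
}}

```text
time: 1.77
ee_pos: [0.5376, 0.2779, 0.1212]
eef_rot: [0.764, 0.645, 0.0, 0.0]
ft_force: [-0.4, -0.7, -0.3]
width: 0.0874
grip_force: 0.0
```

```bash
python3 - <<'E'
from h import *
import cv2
st()
yaw=-.1625;d=np.array([-np.sin(yaw),np.cos(yaw)])
P=np.r_[np.array([.5357,.2752])+d*.004,.033]
plan(P,tool(yaw),1)
im=camera("scene");cv2.imwrite("pics/s1.png",cv2.resize(im[110:260,340:520],None,fx=4,fy=4,interpolation=cv2.INTER_CUBIC))
E
```

```text
t 1.77 grasp [0.5376 0.2779 0.1399] box [-0.0123  0.3871  0.1399] xaxis yaw -0.1686 xz [ 0.e+00  1.e-04 -1.e+00] F [-0.41 -0.67 -0.34] T [-0.06  0.08 -0.03] w 0.0874 g 0.0
[[0.0007, -0.001, 0.0713, 0.0, -0.0, -0.0016], [0.0013, -0.0019, 0.1426, 0.0, -0.0, -0.0031], [0.002, -0.0029, 0.2139, 0.0001, -0.0, -0.0047], [0.0027, -0.0038, 0.2852, 0.0001, -0.0, -0.0062], [0.0034, -0.0048, 0.3564, 0.0001, -0.0, -0.0078]]
```

View pics/s1.png

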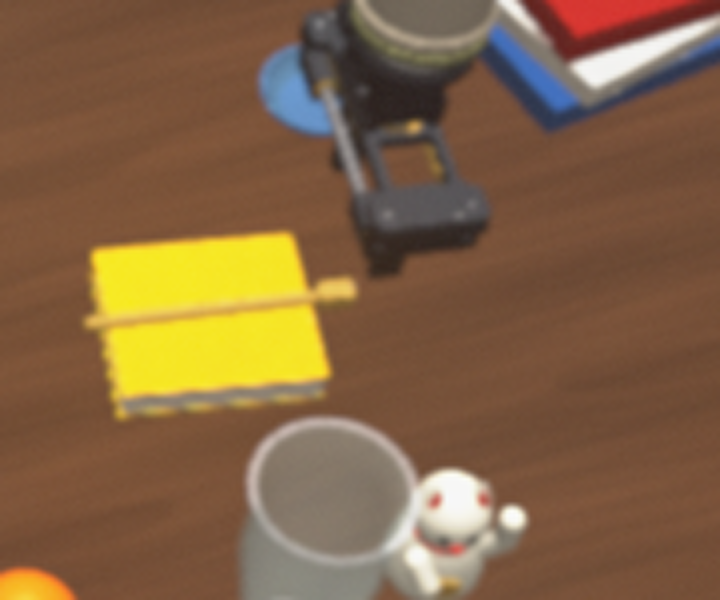

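The gripper stands above and beside the pin head as planned, with the vase and cat well clear. Descending and gripping.

Emit:
{"name": "drive_tool", "arguments": {
  "increments": [
    [0.0007,-0.001,0.0713,0,0,-0.0016],
    [0.0013,-0.0019,0.1426,0,0,-0.0031],
    [0.002,-0.0029,0.2139,0,0,-0.0047],
    [0.0027,-0.0038,0.2852,0,0,-0.0062],
    [0.0034,-0.0048,0.3564,0,0,-0.0078]
  ]
}}

```text
time: 2.23
ee_pos: [0.5355, 0.2801, 0.0136]
eef_rot: [0.761, 0.649, 0.0, 0.0]
ft_force: [-0.7, 0.7, -0.1]
width: 0.087
grip_force: 0.0
```

Emit:
{"name": "drive_tool", "arguments": {
  "increments": [
    [0,0,0,0,0,0],
    [0,0,0,0,0,0],
    [0,0,0,0,0,0],
    [0,0,0,0,0,0],
    [0,0,0,0,0,0]
  ]
}}

```text
time: 2.65
ee_pos: [0.5357, 0.2812, 0.0163]
eef_rot: [0.76, 0.65, 0.001, 0.0]
ft_force: [-0.9, 0.4, 0.5]
width: 0.087
grip_force: 0.0
```

```bash
python3 - <<'E'
from h import *
import cv2
st()
im=camera("scene");b=camera("top")
a=cv2.resize(im[150:230,350:450],None,fx=5,fy=5,interpolation=cv2.INTER_CUBIC)
b=cv2.resize(b[180:240,210:300],(500,333),interpolation=cv2.INTER_CUBIC)[:200]
cv2.imwrite("pics/s2.png",np.vstack([a,b]))
E
```

```text
t 2.65 grasp [0.5357 0.2812 0.035 ] box [-0.0148  0.3899  0.035 ] xaxis yaw -0.1562 xz [ 0.0017  0.0016 -1.    ] F [-0.9   0.4   0.48] T [-0.11  0.06 -0.  ] w 0.087 g 0.0
```

View pics/s2.png

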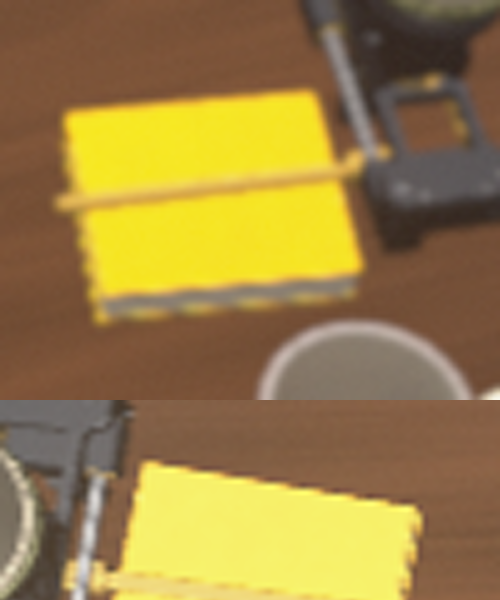

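The open fingers straddle the pin head at about (370,160) in the upper view, clear of the book edge. The measured pose varies by 1–2 mm, so I'll sample it before and after closing.

```bash
python3 - <<'E'
from h import *
for k in range(5):
    st();camera("top")
st()
E
```

```text
t 2.75 grasp [0.5353 0.2811 0.0345] box [-0.0152  0.3897  0.0345] xaxis yaw -0.1559 xz [ 0.0013  0.0011 -1.    ] F [-0.12  0.2  -0.53] T [-0.12  0.02 -0.03] w 0.0868 g 0.0
t 2.8 grasp [0.5352 0.281  0.0343] box [-0.0153  0.3896  0.0343] xaxis yaw -0.1558 xz [ 1.e-03  8.e-04 -1.e+00] F [-0.5  -0.41  0.03] T [-0.09  0.06 -0.01] w 0.0876 g 0.0
t 2.85 grasp [0.5351 0.281  0.0341] box [-0.0154  0.3896  0.0341] xaxis yaw -0.1558 xz [ 7.e-04  6.e-04 -1.e+00] F [ 0.42 -0.28 -0.38] T [-0.07  0.08  0.03] w 0.0868 g 0.0
t 2.9 grasp [0.5349 0.2809 0.0339] box [-0.0155  0.3895  0.0339] xaxis yaw -0.1557 xz [ 5.e-04  3.e-04 -1.e+00] F [ 1.5  -0.22 -0.09] T [-0.08  0.09  0.02] w 0.087 g 0.0
t 2.95 grasp [0.5349 0.2809 0.0338] box [-0.0156  0.3894  0.0338] xaxis yaw -0.1557 xz [ 4.e-04  3.e-04 -1.e+00] F [-0.55  0.07 -0.81] T [-0.1   0.06 -0.03] w 0.0871 g 0.0
t 3.0 grasp [0.5349 0.2808 0.0337] box [-0.0156  0.3894  0.0337] xaxis yaw -0.1558 xz [ 3.e-04  1.e-04 -1.e+00] F [-0.11 -0.02 -0.24] T [-0.07  0.09 -0.  ] w 0.0871 g 0.0
```

Emit:
{"name": "drive_tool", "arguments": {
  "increments": [
    [0,0,0,0,0,0],
    [0,0,0,0,0,0],
    [0,0,0,0,0,0],
    [0,0,0,0,0,0],
    [0,0,0,0,0,0]
  ],
  "claw": 1,
  "force": 50
}}

```text
time: 3.42
ee_pos: [0.5348, 0.2808, 0.0148]
eef_rot: [0.76, 0.65, 0.0, -0.0]
ft_force: [0.2, -0.1, 0.4]
width: 0.0617
grip_force: 0.0
```

Emit:
{"name": "drive_tool", "arguments": {
  "increments": [
    [0,0,0,0,0,0],
    [0,0,0,0,0,0],
    [0,0,0,0,0,0],
    [0,0,0,0,0,0],
    [0,0,0,0,0,0]
  ]
}}

```text
time: 3.83
ee_pos: [0.5348, 0.2808, 0.0148]
eef_rot: [0.76, 0.65, 0.0, -0.0]
ft_force: [-0.2, 0.0, 0.4]
width: 0.0284
grip_force: 0.0
```

```bash
python3 - <<'E'
from h import *
for k in range(5):
    st();camera("top")
st()
E
```

```text
t 3.83 grasp [0.5348 0.2808 0.0335] box [-0.0156  0.3893  0.0335] xaxis yaw -0.1558 xz [ 1.e-04  0.e+00 -1.e+00] F [-0.23  0.01  0.4 ] T [-0.11  0.09 -0.06] w 0.0284 g 0.0
t 3.88 grasp [0.5348 0.2808 0.0335] box [-0.0156  0.3894  0.0335] xaxis yaw -0.1557 xz [ 1.e-04 -0.e+00 -1.e+00] F [-0.98 -0.04  0.33] T [-0.09  0.06  0.03] w 0.0244 g 0.0
t 3.93 grasp [0.5348 0.2808 0.0335] box [-0.0156  0.3893  0.0335] xaxis yaw -0.1557 xz [ 1.e-04 -0.e+00 -1.e+00] F [ 0.43  0.42 -0.3 ] T [-0.13  0.02  0.02] w 0.0203 g 0.0
t 3.98 grasp [0.5349 0.2808 0.0335] box [-0.0156  0.3893  0.0335] xaxis yaw -0.1558 xz [ 1.e-04  1.e-04 -1.e+00] F [0.15 0.2  0.4 ] T [-0.06 -0.01 -0.02] w 0.016 g 0.1
t 4.03 grasp [0.5349 0.2808 0.0336] box [-0.0155  0.3893  0.0336] xaxis yaw -0.1558 xz [ 1.e-04  2.e-04 -1.e+00] F [-0.49 -0.65  0.23] T [-0.13  0.02 -0.01] w 0.0154 g 50.0
t 4.08 grasp [0.5349 0.2807 0.0335] box [-0.0156  0.3893  0.0335] xaxis yaw -0.1558 xz [ 0.  0. -1.] F [ 1.   -0.06  0.67] T [-0.05 -0.09  0.02] w 0.0152 g 50.0
```

```bash
cat >> h.py <<'E'
HT=np.array([-.0055,0,.0005]) # head centre in tool axes, from grasp point
def tgt(tipy,xn=.0956,s=.004,z=.08,tilt=.15,dz=0):
    """grasp pose for tip at box y=tipy on hinge line x=xn at y=.09, slope s"""
    r=tool(BY-s,tilt); tip=box2w([xn+s*(tipy-.09),tipy,z]); d=r.apply([1,0,0])
    return tip+d*.185-r.apply(HT)+[0,0,dz], r
def tip(): 
    p,r,s=now();h=p+r.apply(HT);return w2box(h),w2box(h-r.apply([.185,0,0]))
E
python3 - <<'E'
from h import *
p,r,s=now();P,rt=tgt(.125,dz=.05)
print("lift");plan(p+[0,0,.085],r,1)
print(P,P-p,tip())
E
```

```text
lift
[[0.0, 0.0, -0.0567, 0.0, 0.0, 0.0], [0.0, 0.0, -0.1133, 0.0, 0.0, 0.0], [0.0, 0.0, -0.17, 0.0, 0.0, 0.0], [0.0, 0.0, -0.2267, 0.0, 0.0, 0.0], [0.0, 0.0, -0.2833, 0.0, 0.0, 0.0]]
[0.62811087 0.1843326  0.13049439] [ 0.09324914 -0.09639761  0.09696783] (array([-0.015224  ,  0.38379043,  0.03302629]), array([-0.00344349,  0.19916589,  0.03301755]))
```

Emit:
{"name": "drive_tool", "arguments": {
  "increments": [
    [0,0,-0.02,0,0,0],
    [0,0,-0.06,0,0,0],
    [0,0,-0.13,0,0,0],
    [0,0,-0.21,0,0,0],
    [0,0,-0.28,0,0,0]
  ]
}}

```text
time: 4.5
ee_pos: [0.535, 0.2808, 0.1012]
eef_rot: [0.76, 0.65, 0.0, 0.0]
ft_force: [0.7, 1.5, -0.7]
width: 0.0155
grip_force: 50.0
```

Emit:
{"name": "drive_tool", "arguments": {
  "increments": [
    [0,0,0,0,0,0],
    [0,0,0,0,0,0],
    [0,0,0,0,0,0],
    [0,0,0,0,0,0],
    [0,0,0,0,0,0]
  ]
}}

```text
time: 4.92
ee_pos: [0.5342, 0.2805, 0.0978]
eef_rot: [0.76, 0.65, -0.001, -0.0]
ft_force: [-0.4, -0.3, -1.2]
width: 0.0154
grip_force: 50.0
```

```bash
python3 - <<'E'
from h import *
st();P,rt=tgt(.125,dz=.05);plan(P,rt,2)
E
```

```text
t 4.92 grasp [0.5342 0.2805 0.1165] box [-0.0161  0.3889  0.1165] xaxis yaw -0.1557 xz [-0.0012 -0.0013 -1.    ] F [-0.35 -0.31 -1.24] T [-0.02  0.04  0.03] w 0.0154 g 50.0
[[-0.0268, 0.0368, -0.0047, -0.0193, -0.0005, 0.0086], [-0.0537, 0.0736, -0.0094, -0.0385, -0.001, 0.0173], [-0.0805, 0.1105, -0.0141, -0.0578, -0.0015, 0.0259], [-0.1074, 0.1473, -0.0188, -0.077, -0.002, 0.0345], [-0.1343, 0.1841, -0.0235, -0.0963, -0.0025, 0.0431]]
[[-0.0256, 0.038, -0.0019, -0.0193, -0.0005, 0.0086], [-0.0512, 0.0759, -0.0037, -0.0385, -0.001, 0.0173], [-0.0769, 0.1139, -0.0056, -0.0578, -0.0015, 0.0259], [-0.1025, 0.1518, -0.0076, -0.077, -0.002, 0.0345], [-0.1281, 0.1898, -0.0095, -0.0963, -0.0025, 0.0431]]
```

Emit:
{"name": "drive_tool", "arguments": {
  "increments": [
    [-0.0268,0.0368,-0.0047,-0.0193,0,0.0086],
    [-0.0537,0.0736,-0.0094,-0.0385,-0.001,0.0173],
    [-0.0805,0.1105,-0.0141,-0.0578,-0.0015,0.0259],
    [-0.1074,0.1473,-0.0188,-0.077,-0.002,0.0345],
    [-0.1343,0.1841,-0.0235,-0.0963,-0.0025,0.0431]
  ]
}}

```text
time: 5.33
ee_pos: [0.5845, 0.2306, 0.1061]
eef_rot: [0.771, 0.636, 0.024, 0.03]
ft_force: [-0.4, 0.1, -1.3]
width: 0.0154
grip_force: 50.0
```

Emit:
{"name": "drive_tool", "arguments": {
  "increments": [
    [-0.0356,0.048,-0.0019,-0.0193,0,0.0086],
    [-0.0712,0.1059,-0.0037,-0.0385,-0.001,0.0173],
    [-0.1,0.15,-0.0056,-0.0578,-0.0015,0.0259],
    [-0.12,0.178,-0.0076,-0.077,-0.002,0.0345],
    [-0.1281,0.1898,-0.0095,-0.0963,-0.0025,0.0431]
  ]
}}

```text
time: 5.75
ee_pos: [0.633, 0.1815, 0.1133]
eef_rot: [0.78, 0.621, 0.048, 0.06]
ft_force: [-0.2, 0.7, -2.0]
width: 0.0154
grip_force: 50.0
```

Emit:
{"name": "drive_tool", "arguments": {
  "increments": [
    [0,0,0,0,0,0],
    [0,0,0,0,0,0],
    [0,0,0,0,0,0],
    [0,0,0,0,0,0],
    [0,0,0,0,0,0]
  ]
}}

```text
time: 6.17
ee_pos: [0.6311, 0.1847, 0.113]
eef_rot: [0.779, 0.622, 0.048, 0.058]
ft_force: [-0.2, 0.6, -1.2]
width: 0.0154
grip_force: 50.0
```

Emit:
{"name": "drive_tool", "arguments": {
  "increments": [
    [0,0,0,0,0,0],
    [0,0,0,0,0,0],
    [0,0,0,0,0,0],
    [0,0,0,0,0,0],
    [0,0,0,0,0,0]
  ]
}}

```text
time: 6.58
ee_pos: [0.6315, 0.184, 0.113]
eef_rot: [0.779, 0.622, 0.048, 0.059]
ft_force: [0.6, -0.6, -0.1]
width: 0.0152
grip_force: 50.0
```

```bash
python3 - <<'E'
from h import *
st();print(*tip());P,rt=tgt(.125);plan(P,rt,1)
E
```

```text
t 6.58 grasp [0.6287 0.1846 0.1315] box [0.0969 0.3159 0.1315] xaxis yaw -0.2235 xz [ 0.0013  0.1507 -0.9886] F [ 0.57 -0.59 -0.15] T [ 0.    0.25 -0.03] w 0.0152 g 50.0
[0.09699463 0.31038966 0.13102616] [0.09624624 0.12539132 0.13078878]
[[-0.0003, -0.0055, 0.0336, 0.0003, -0.0003, -0.0001], [-0.0006, -0.011, 0.0672, 0.0007, -0.0006, -0.0001], [-0.001, -0.0164, 0.1007, 0.001, -0.001, -0.0002], [-0.0013, -0.0219, 0.1343, 0.0013, -0.0013, -0.0002], [-0.0016, -0.0274, 0.1679, 0.0016, -0.0016, -0.0003]]
```

Lower to bore height, let it settle and look closely.

Emit:
{"name": "drive_tool", "arguments": {
  "increments": [
    [0,-0.0055,0.0336,0,0,0],
    [-0.0006,-0.011,0.0672,0.0007,-0.0006,0],
    [-0.001,-0.0164,0.1007,0.001,-0.001,0],
    [-0.0013,-0.0245,0.15,0.0013,-0.0013,0],
    [-0.0016,-0.0274,0.1679,0.0016,-0.0016,0]
  ]
}}

```text
time: 7.0
ee_pos: [0.6293, 0.1832, 0.0587]
eef_rot: [0.779, 0.622, 0.045, 0.058]
ft_force: [-0.2, -0.6, -1.0]
width: 0.0152
grip_force: 50.0
```

Emit:
{"name": "drive_tool", "arguments": {
  "increments": [
    [0,0,0,0,0,0],
    [0,0,0,0,0,0],
    [0,0,0,0,0,0],
    [0,0,0,0,0,0],
    [0,0,0,0,0,0]
  ]
}}

```text
time: 7.42
ee_pos: [0.6312, 0.1839, 0.0627]
eef_rot: [0.779, 0.622, 0.047, 0.059]
ft_force: [-0.8, 0.6, -0.6]
width: 0.0155
grip_force: 50.0
```

Emit:
{"name": "drive_tool", "arguments": {
  "increments": [
    [0,0,0,0,0,0],
    [0,0,0,0,0,0],
    [0,0,0,0,0,0],
    [0,0,0,0,0,0],
    [0,0,0,0,0,0]
  ]
}}

```text
time: 7.83
ee_pos: [0.6308, 0.1837, 0.0621]
eef_rot: [0.779, 0.622, 0.047, 0.059]
ft_force: [-0.2, -0.5, -1.4]
width: 0.0151
grip_force: 50.0
```

```bash
python3 - <<'E'
from h import *
import cv2
st();print(*tip())
h,t=tip()
a=camera("scene");b=camera("top")
for n,im in(("scene",a),("top",b)):
    print(n,"predicted tip, head px",proj(n,[box2w(t),box2w(h)]).round(1))
ca=a[150:225,300:440];cb=b[165:230,230:370]
cv2.imwrite("pics/s3.png",np.vstack([cv2.resize(c,None,fx=5,fy=4.2 if 0 else 5,interpolation=cv2.INTER_CUBIC)[:300] for c in(ca,cb)]))
cv2.imwrite("pics/s3raw.png",a);cv2.imwrite("pics/t3raw.png",b)
E
```

```text
t 7.83 grasp [0.6281 0.1843 0.0806] box [0.0964 0.3155 0.0806] xaxis yaw -0.2237 xz [ 1.000e-04  1.495e-01 -9.888e-01] F [-0.24 -0.53 -1.45] T [0.05 0.26 0.01] w 0.0151 g 50.0
[0.09649034 0.30999918 0.08005578] [0.09570559 0.12500085 0.08004081]
scene predicted tip, head px [[340.5 211.5]
 [408.1 206.7]]
top predicted tip, head px [[315.  188.9]
 [252.5 177. ]]
```

View pics/s3.png

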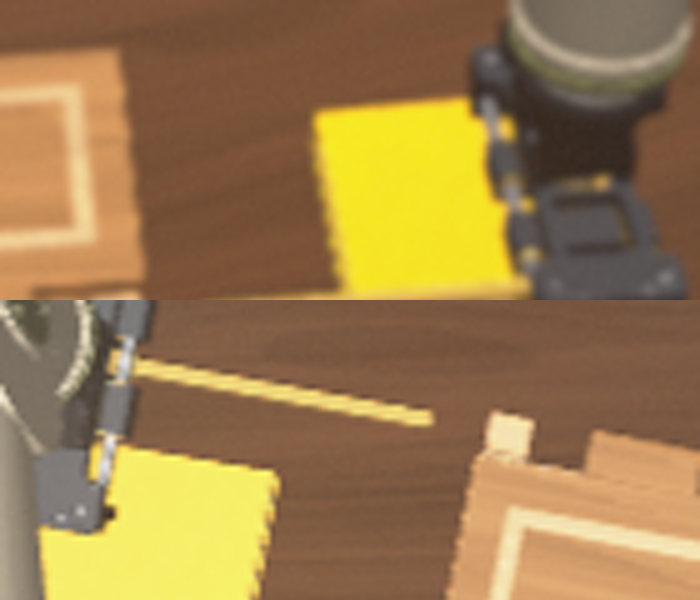

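The pin is level, ahead of the near knuckle. Top crop: tip end at (433,119), knuckle back edge at about (510,114). I'll compare pin and knuckle at sub-pixel level in the same images.

```bash
cat > edge.py <<'E'
from h import *
import cv2
from scipy.ndimage import map_coordinates
np.set_printoptions(precision=2,suppress=True,linewidth=200)
def prof(n,im,y,xs):
    px=proj(n,np.array([box2w([x,y,.08]) for x in xs]))
    return map_coordinates(im[:,:,1:].astype(float).sum(2),[px[:,1],px[:,0]],order=1)
xs=np.linspace(.07,.135,261)
def meanprof(n,im,ys,s): return np.mean([prof(n,im,y,xs+s*(y-.09)) for y in ys],0)
def half(p,hi_i,direction):
    bg=np.median(p[-40:]);hi=p[hi_i];th=(bg+hi)/2;i=hi_i
    while 0<i<len(p)-1 and p[i]>th:i+=direction
    return xs[i]*1e3
if __name__=="__main__":
    I={"scene":cv2.imread("pics/s3raw.png"),"top":cv2.imread("pics/t3raw.png")}
    for n,im in I.items():
        for ys in ((.135,.15),(.15,.165),(.165,.18),(.18,.2),(.2,.22)):
            p=meanprof(n,im,np.linspace(*ys,12),.0); i=np.argmax(p[40:200])+40
            a,b=half(p,i,-1),half(p,i,1);print(n,"pin y",ys,a,b,"mid",(a+b)/2)
        for ys in ((.068,.088),(-.088,-.068)):
            p=meanprof(n,im,np.linspace(*ys,12),0);print(n,"kn",ys);print(p[::8])
            i=np.argmax(p);print("peak",xs[i],"front",half(p,i,-1),"back",half(p,i,1))
E
python3 edge.py
```

```text
scene pin y (0.135, 0.15) 91.25000000000001 103.00000000000001 mid 97.12500000000001
scene pin y (0.15, 0.165) 91.00000000000001 102.75000000000001 mid 96.87500000000001
scene pin y (0.165, 0.18) 91.00000000000001 102.75000000000001 mid 96.87500000000001
scene pin y (0.18, 0.2) 90.50000000000001 102.50000000000001 mid 96.50000000000001
scene pin y (0.2, 0.22) 70.0 102.75000000000001 mid 86.375
scene kn (0.068, 0.088)
[340.41 307.7  271.71 249.09 258.2  294.8  342.83 387.58 419.27 435.47 444.56 447.51 449.31 449.07 441.02 425.86 398.44 362.25 319.85 278.3  241.81 213.32 195.84 186.13 188.37 194.26 200.05 199.29
 196.12 191.56 189.79 190.09 191.26]
peak 0.0955 front 81.0 back 106.00000000000001
scene kn (-0.088, -0.068)
[313.89 276.89 246.67 231.34 257.85 301.29 354.05 394.45 424.39 437.82 444.37 446.24 447.1  444.57 435.31 415.58 388.36 349.23 308.05 266.17 232.41 205.44 189.29 184.82 186.69 193.79 198.05 199.34
 199.53 199.67 199.62 199.6  200.23]
peak 0.0945 front 80.75 back 105.50000000000001
top pin y (0.135, 0.15) 91.75000000000001 102.00000000000001 mid 96.87500000000001
top pin y (0.15, 0.165) 92.0 101.75 mid 96.875
top pin y (0.165, 0.18) 91.75000000000001 101.75 mid 96.75
top pin y (0.18, 0.2) 91.75000000000001 101.5 mid 96.625
top pin y (0.2, 0.22) 91.75000000000001 101.5 mid 96.625
top kn (0.068, 0.088)
[368.69 368.25 370.29 375.78 387.7  400.88 410.86 419.94 420.32 444.44 459.18 463.29 464.9  465.24 464.18 462.9  464.62 464.43 442.47 349.61 250.45 221.34 223.5  224.85 225.35 225.23 224.28 222.79
 221.4  220.6  221.95 221.32 218.45]
peak 0.10300000000000001 front 70.0 back 108.25000000000001
top kn (-0.088, -0.068)
[378.73 373.58 372.77 375.32 379.21 389.51 414.28 420.22 422.67 449.59 458.58 462.33 461.93 460.63 462.26 462.32 461.99 454.16 414.28 298.12 219.95 209.03 209.12 206.95 206.76 205.94 204.2  204.53
 209.75 214.75 217.41 218.38 215.53]
peak 0.09925 front 70.0 back 107.50000000000001
```

```bash
python3 - <<'E'
from h import *
P,rt=tgt(.102,xn=.0945,s=.009);plan(P,rt,1)
E
```

```text
[[-0.0153, -0.0, -0.0, -0.0, -0.0002, 0.0012], [-0.0307, -0.0, -0.0, -0.0, -0.0004, 0.0024], [-0.046, -0.0001, -0.0, -0.0, -0.0006, 0.0036], [-0.0614, -0.0001, -0.0001, -0.0, -0.0007, 0.0048], [-0.0767, -0.0001, -0.0001, -0.0, -0.0009, 0.006]]
```

Emit:
{"name": "drive_tool", "arguments": {
  "increments": [
    [-0.0153,0,0,0,0,0.0012],
    [-0.0307,0,0,0,0,0.0024],
    [-0.046,0,0,0,0,0.0036],
    [-0.0614,0,0,0,0,0.0048],
    [-0.0767,0,0,0,0,0.006]
  ]
}}

```text
time: 8.35
ee_pos: [0.6256, 0.1605, 0.062]
eef_rot: [0.781, 0.62, 0.047, 0.058]
ft_force: [-0.2, 0.3, -0.9]
width: 0.0155
grip_force: 50.0
```

Emit:
{"name": "drive_tool", "arguments": {
  "increments": [
    [0,0,0,0,0,0],
    [0,0,0,0,0,0],
    [0,0,0,0,0,0],
    [0,0,0,0,0,0],
    [0,0,0,0,0,0]
  ]
}}

```text
time: 8.77
ee_pos: [0.6257, 0.1617, 0.062]
eef_rot: [0.781, 0.62, 0.047, 0.058]
ft_force: [-0.0, 1.5, -1.7]
width: 0.0151
grip_force: 50.0
```

Emit:
{"name": "drive_tool", "arguments": {
  "increments": [
    [0,0,0,0,0,0],
    [0,0,0,0,0,0],
    [0,0,0,0,0,0],
    [0,0,0,0,0,0],
    [0,0,0,0,0,0]
  ]
}}

```text
time: 9.18
ee_pos: [0.6257, 0.1613, 0.062]
eef_rot: [0.781, 0.62, 0.047, 0.058]
ft_force: [0.4, 0.3, -1.2]
width: 0.0154
grip_force: 50.0
```

```bash
python3 - <<'E'
from edge import *
st();print(np.array(tip())*1e3)
for k in range(2):
  for n in("scene","top"):
    im=camera(n)
    for ys in ((.11,.135),(.135,.16),(.16,.18),(.18,.20)):
        p=meanprof(n,im,np.linspace(*ys,12),0);i=np.argmax(p[40:200])+40
        a,b=half(p,i,-1),half(p,i,1);print(n,ys,a,b,"mid",round((a+b)/2,2))
p=[prof("top",im,y,np.array([.094,.095,.096])).mean() for y in np.arange(.085,.125,.0015)];print(np.array(p).round())
st();P,rt=tgt(.092,xn=.0945,s=.009);plan(P,rt,1)
cv2.imwrite("pics/s4.png",camera("scene"))
E
```

```text
t 9.18 grasp [0.62 0.16 0.08] box [0.1  0.29 0.08] xaxis yaw -0.2284 xz [ 0.    0.15 -0.99] F [ 0.42  0.31 -1.22] T [ 0.03  0.23 -0.02] w 0.0154 g 50.0
[[ 96.33 286.98  79.98]
 [ 94.69 101.99  79.85]]
scene (0.11, 0.135) 90.25000000000001 102.25000000000001 mid 96.25
scene (0.135, 0.16) 90.25000000000001 102.00000000000001 mid 96.13
scene (0.16, 0.18) 90.00000000000001 102.00000000000001 mid 96.0
scene (0.18, 0.2) 90.00000000000001 101.75 mid 95.88
top (0.11, 0.135) 91.00000000000001 101.0 mid 96.0
top (0.135, 0.16) 91.00000000000001 101.0 mid 96.0
top (0.16, 0.18) 91.25000000000001 101.25 mid 96.25
top (0.18, 0.2) 91.25000000000001 101.0 mid 96.12
scene (0.11, 0.135) 90.25000000000001 102.25000000000001 mid 96.25
scene (0.135, 0.16) 90.25000000000001 102.00000000000001 mid 96.13
scene (0.16, 0.18) 90.00000000000001 102.00000000000001 mid 96.0
scene (0.18, 0.2) 90.00000000000001 101.75 mid 95.88
top (0.11, 0.135) 91.00000000000001 101.0 mid 96.0
top (0.135, 0.16) 91.00000000000001 101.0 mid 96.0
top (0.16, 0.18) 91.25000000000001 101.25 mid 96.25
top (0.18, 0.2) 91.25000000000001 101.0 mid 96.12
[471. 472. 440. 398. 319. 234. 226. 229. 253. 288. 355. 418. 440. 455. 455. 453. 448. 445. 445. 446. 450. 454. 455. 454. 453. 450. 446.]
t 9.38 grasp [0.62 0.16 0.08] box [0.1  0.29 0.08] xaxis yaw -0.2283 xz [ 0.    0.15 -0.99] F [-0.11  0.16 -0.55] T [-0.01  0.28  0.08] w 0.0152 g 50.0
[[-0.0067, -0.0, 0.0, 0.0, -0.0002, 0.0], [-0.0134, -0.0001, 0.0, 0.0, -0.0004, 0.0], [-0.02, -0.0001, 0.0, 0.0, -0.0006, 0.0], [-0.0267, -0.0002, 0.0, 0.0001, -0.0008, 0.0001], [-0.0334, -0.0002, 0.0001, 0.0001, -0.001, 0.0001]]
```

Pin and knuckle now agree within about 0.3 mm in both views. The tip is about 9 mm from the face (2.7 mm nearer than modelled), so I'll ease in.

Emit:
{"name": "drive_tool", "arguments": {
  "increments": [
    [-0.006,0,0,0,0,0],
    [-0.012,0,0,0,0,0],
    [-0.017,0,0,0,0,0],
    [-0.021,0,0,0,0,0],
    [-0.025,0,0,0,0,0]
  ]
}}

```text
time: 9.85
ee_pos: [0.624, 0.1538, 0.062]
eef_rot: [0.781, 0.62, 0.047, 0.058]
ft_force: [0.3, 0.5, -1.0]
width: 0.0153
grip_force: 50.0
```

Emit:
{"name": "drive_tool", "arguments": {
  "increments": [
    [-0.002,0,0,0,0,0],
    [-0.004,0,0,0,0,0],
    [-0.006,0,0,0,0,0],
    [-0.008,0,0,0,0,0],
    [-0.01,0,0,0,0,0]
  ]
}}

```text
time: 10.27
ee_pos: [0.6233, 0.1511, 0.062]
eef_rot: [0.781, 0.62, 0.047, 0.058]
ft_force: [-0.2, -0.1, -1.0]
width: 0.0155
grip_force: 50.0
```

```bash
sed -i 's/-.0055,0,.0005/-.0082,0,.0005/' h.py; python3 - <<'E'
from h import *
np.set_printoptions(precision=4,suppress=True)
st();print(np.array(tip()))
E
```

```text
t 10.27 grasp [0.6206 0.1517 0.0805] box [0.0962 0.282  0.0805] xaxis yaw -0.2282 xz [ 0.0008  0.1494 -0.9888] F [-0.21 -0.12 -0.97] T [0.14 0.29 0.05] w 0.0155 g 50.0
[[0.0962 0.2738 0.08  ]
 [0.0946 0.0888 0.0798]]
```

Emit:
{"name": "drive_tool", "arguments": {
  "increments": [
    [-0.002,0,0,0,0,0],
    [-0.004,0,0,0,0,0],
    [-0.006,0,0,0,0,0],
    [-0.008,0,0,0,0,0],
    [-0.01,0,0,0,0,0]
  ]
}}

```text
time: 10.68
ee_pos: [0.6227, 0.148, 0.062]
eef_rot: [0.781, 0.62, 0.047, 0.058]
ft_force: [-0.5, -0.2, -1.5]
width: 0.0152
grip_force: 50.0
```

Emit:
{"name": "drive_tool", "arguments": {
  "increments": [
    [-0.002,0,0,0,0,0],
    [-0.004,0,0,0,0,0],
    [-0.006,0,0,0,0,0],
    [-0.006,0,0,0,0,0],
    [-0.006,0,0,0,0,0]
  ]
}}

```text
time: 11.1
ee_pos: [0.6222, 0.1463, 0.062]
eef_rot: [0.781, 0.62, 0.047, 0.058]
ft_force: [0.3, 0.1, -0.9]
width: 0.0153
grip_force: 50.0
```

```bash
python3 - <<'E'
from h import *
np.set_printoptions(precision=4,suppress=True)
st();print(np.array(tip()))
E
```

```text
t 11.1 grasp [0.6195 0.1469 0.0805] box [0.0962 0.2771 0.0805] xaxis yaw -0.2284 xz [ 0.0006  0.1495 -0.9888] F [ 0.33  0.09 -0.87] T [ 0.08  0.2  -0.  ] w 0.0153 g 50.0
[[0.0962 0.2689 0.08  ]
 [0.0946 0.0839 0.0799]]
```

No contact force at about 6 mm past the face, so the tip is in the bore. Continuing gently.

Emit:
{"name": "drive_tool", "arguments": {
  "increments": [
    [-0.003,0,0,0,0,0],
    [-0.006,0,0,0,0,0],
    [-0.009,0,0,0,0,0],
    [-0.012,0,0,0,0,0],
    [-0.015,0,0,0,0,0]
  ]
}}

```text
time: 11.52
ee_pos: [0.6213, 0.1418, 0.062]
eef_rot: [0.781, 0.62, 0.047, 0.058]
ft_force: [0.0, 1.1, -1.3]
width: 0.0154
grip_force: 50.0
```

Emit:
{"name": "drive_tool", "arguments": {
  "increments": [
    [-0.003,0,0,0,0,0],
    [-0.006,0,0,0,0,0],
    [-0.009,0,0,0,0,0],
    [-0.012,0,0,0,0,0],
    [-0.015,0,0,0,0,0]
  ]
}}

```text
time: 11.93
ee_pos: [0.6202, 0.1375, 0.062]
eef_rot: [0.781, 0.62, 0.047, 0.058]
ft_force: [0.5, -0.3, -0.0]
width: 0.0152
grip_force: 50.0
```

```bash
python3 - <<'E'
from edge import *
np.set_printoptions(precision=4,suppress=True)
st();print(np.array(tip()))
for n in("scene","top"):
    im=camera(n)
    for ys in ((.10,.12),(.12,.14),(.14,.16),(.16,.18),(.18,.20)):
        p=meanprof(n,im,np.linspace(*ys,12),0);i=np.argmax(p[40:200])+40
        a,b=half(p,i,-1),half(p,i,1);print(n,ys,"mid",round((a+b)/2,2))
E
```

```text
t 11.93 grasp [0.6175 0.1382 0.0805] box [0.0961 0.2681 0.0805] xaxis yaw -0.2284 xz [ 0.0008  0.1494 -0.9888] F [ 0.48 -0.32 -0.05] T [0.01 0.17 0.04] w 0.0152 g 50.0
[[0.0961 0.2599 0.08  ]
 [0.0944 0.0749 0.0799]]
scene (0.1, 0.12) mid 95.88
scene (0.12, 0.14) mid 95.88
scene (0.14, 0.16) mid 95.75
scene (0.16, 0.18) mid 95.62
scene (0.18, 0.2) mid 95.62
top (0.1, 0.12) mid 96.38
top (0.12, 0.14) mid 96.25
top (0.14, 0.16) mid 96.25
top (0.16, 0.18) mid 96.5
top (0.18, 0.2) mid 96.12
```

Emit:
{"name": "drive_tool", "arguments": {
  "increments": [
    [-0.006,0,0,0,0,0],
    [-0.012,0,0,0,0,0],
    [-0.018,0,0,0,0,0],
    [-0.024,0,0,0,0,0],
    [-0.03,0,0,0,0,0]
  ]
}}

```text
time: 12.45
ee_pos: [0.6182, 0.1286, 0.062]
eef_rot: [0.781, 0.62, 0.047, 0.058]
ft_force: [-0.8, 1.1, -0.9]
width: 0.0154
grip_force: 50.0
```

Emit:
{"name": "drive_tool", "arguments": {
  "increments": [
    [-0.006,0,0,0,0,0],
    [-0.012,0,0,0,0,0],
    [-0.018,0,0,0,0,0],
    [-0.024,0,0,0,0,0],
    [-0.03,0,0,0,0,0]
  ]
}}

```text
time: 12.87
ee_pos: [0.6161, 0.1199, 0.062]
eef_rot: [0.781, 0.62, 0.047, 0.058]
ft_force: [-0.0, -0.3, -1.1]
width: 0.0153
grip_force: 50.0
```

Emit:
{"name": "drive_tool", "arguments": {
  "increments": [
    [-0.006,0,0,0,0,0],
    [-0.012,0,0,0,0,0],
    [-0.018,0,0,0,0,0],
    [-0.024,0,0,0,0,0],
    [-0.03,0,0,0,0,0]
  ]
}}

```text
time: 13.28
ee_pos: [0.6141, 0.1112, 0.062]
eef_rot: [0.781, 0.62, 0.047, 0.058]
ft_force: [1.2, -0.2, -1.5]
width: 0.0156
grip_force: 50.0
```

```bash
python3 - <<'E'
from h import *
np.set_printoptions(precision=4,suppress=True)
st();camera("top");st();print(np.array(tip()))
E
```

```text
t 13.28 grasp [0.6114 0.1118 0.0805] box [0.0959 0.241  0.0805] xaxis yaw -0.2283 xz [ 0.0008  0.1495 -0.9888] F [ 1.16 -0.17 -1.52] T [-0.01  0.19  0.07] w 0.0156 g 50.0
t 13.33 grasp [0.6113 0.1113 0.0805] box [0.0959 0.2405 0.0805] xaxis yaw -0.2288 xz [ 0.0005  0.1495 -0.9888] F [ 0.47 -0.02 -1.2 ] T [0.03 0.15 0.05] w 0.0157 g 50.0
[[0.0959 0.2323 0.08  ]
 [0.0942 0.0473 0.0799]]
```

Emit:
{"name": "drive_tool", "arguments": {
  "increments": [
    [-0.006,0,0,0,0,0],
    [-0.012,0,0,0,0,0],
    [-0.018,0,0,0,0,0],
    [-0.024,0,0,0,0,0],
    [-0.03,0,0,0,0,0]
  ]
}}

```text
time: 13.75
ee_pos: [0.6121, 0.1024, 0.062]
eef_rot: [0.781, 0.62, 0.047, 0.058]
ft_force: [0.6, 1.0, -1.0]
width: 0.0153
grip_force: 50.0
```

Emit:
{"name": "drive_tool", "arguments": {
  "increments": [
    [-0.002,0,0,0,0,0],
    [-0.004,0,0,0,0,0],
    [-0.006,0,0,0,0,0],
    [-0.008,0,0,0,0,0],
    [-0.01,0,0,0,0,0]
  ]
}}

```text
time: 14.17
ee_pos: [0.6114, 0.0997, 0.062]
eef_rot: [0.781, 0.62, 0.047, 0.058]
ft_force: [0.4, 1.0, -0.4]
width: 0.0155
grip_force: 50.0
```

Emit:
{"name": "drive_tool", "arguments": {
  "increments": [
    [-0.002,0,0,0,0,0],
    [-0.004,0,0,0,0,0],
    [-0.006,0,0,0,0,0],
    [-0.008,0,0,0,0,0],
    [-0.01,0,0,0,0,0]
  ]
}}

```text
time: 14.58
ee_pos: [0.6107, 0.0967, 0.062]
eef_rot: [0.781, 0.62, 0.047, 0.058]
ft_force: [0.6, -0.2, -0.9]
width: 0.0156
grip_force: 50.0
```

```bash
python3 - <<'E'
from h import *
np.set_printoptions(precision=4,suppress=True)
st();camera("top");st();print(np.array(tip()))
E
```

```text
t 14.58 grasp [0.608  0.0973 0.0805] box [0.0957 0.2262 0.0805] xaxis yaw -0.2283 xz [ 0.0008  0.1495 -0.9888] F [ 0.61 -0.2  -0.95] T [0.08 0.14 0.13] w 0.0156 g 50.0
t 14.63 grasp [0.608  0.0971 0.0805] box [0.0958 0.226  0.0805] xaxis yaw -0.2285 xz [ 0.0007  0.1495 -0.9888] F [-0.    0.86 -0.34] T [0.06 0.05 0.1 ] w 0.0153 g 50.0
[[0.0958 0.2178 0.08  ]
 [0.0941 0.0328 0.0798]]
```

Emit:
{"name": "drive_tool", "arguments": {
  "increments": [
    [-0.002,0,0,0,0,0],
    [-0.004,0,0,0,0,0],
    [-0.006,0,0,0,0,0],
    [-0.007,0,0,0,0,0],
    [-0.008,0,0,0,0,0]
  ]
}}

```text
time: 15.05
ee_pos: [0.6102, 0.0943, 0.062]
eef_rot: [0.781, 0.62, 0.047, 0.058]
ft_force: [0.8, -0.3, -0.2]
width: 0.0151
grip_force: 50.0
```

Emit:
{"name": "drive_tool", "arguments": {
  "increments": [
    [-0.002,0,0,0,0,0],
    [-0.004,0,0,0,0,0],
    [-0.006,0,0,0,0,0],
    [-0.007,0,0,0,0,0],
    [-0.008,0,0,0,0,0]
  ]
}}

```text
time: 15.47
ee_pos: [0.6096, 0.092, 0.062]
eef_rot: [0.781, 0.62, 0.047, 0.058]
ft_force: [1.0, 0.6, -0.5]
width: 0.015
grip_force: 50.0
```

```bash
python3 - <<'E'
from h import *
np.set_printoptions(precision=4,suppress=True)
st();camera("top");st();print(np.array(tip()))
E
```

```text
t 15.47 grasp [0.6069 0.0926 0.0805] box [0.0957 0.2214 0.0805] xaxis yaw -0.2284 xz [ 0.0008  0.1495 -0.9888] F [ 0.99  0.6  -0.48] T [0.12 0.07 0.14] w 0.015 g 50.0
t 15.52 grasp [0.6069 0.0925 0.0805] box [0.0957 0.2213 0.0805] xaxis yaw -0.2284 xz [ 0.0007  0.1495 -0.9888] F [ 0.25 -0.1   0.04] T [0.05 0.11 0.09] w 0.0152 g 50.0
[[0.0957 0.2131 0.08  ]
 [0.0941 0.0281 0.0798]]
```

Emit:
{"name": "drive_tool", "arguments": {
  "increments": [
    [-0.002,0,0,0,0,0],
    [-0.004,0,0,0,0,0],
    [-0.006,0,0,0,0,0],
    [-0.008,0,0,0,0,0],
    [-0.01,0,0,0,0,0]
  ]
}}

```text
time: 15.93
ee_pos: [0.6089, 0.089, 0.0619]
eef_rot: [0.781, 0.62, 0.047, 0.058]
ft_force: [1.3, 0.2, -0.1]
width: 0.0153
grip_force: 50.0
```

Emit:
{"name": "drive_tool", "arguments": {
  "increments": [
    [-0.002,0,0,0,0,0],
    [-0.004,0,0,0,0,0],
    [-0.006,0,0,0,0,0],
    [-0.008,0,0,0,0,0],
    [-0.01,0,0,0,0,0]
  ]
}}

```text
time: 16.35
ee_pos: [0.6083, 0.0861, 0.062]
eef_rot: [0.781, 0.62, 0.047, 0.058]
ft_force: [0.8, -0.0, -0.5]
width: 0.0154
grip_force: 50.0
```

```bash
python3 - <<'E'
from h import *
np.set_printoptions(precision=4,suppress=True)
st();camera("top");st();print(np.array(tip()))
E
```

```text
t 16.35 grasp [0.6055 0.0868 0.0805] box [0.0957 0.2153 0.0805] xaxis yaw -0.2283 xz [ 0.0008  0.1495 -0.9888] F [ 0.84 -0.02 -0.54] T [0.06 0.08 0.09] w 0.0154 g 50.0
t 16.4 grasp [0.6055 0.0866 0.0805] box [0.0957 0.2151 0.0805] xaxis yaw -0.2286 xz [ 0.0007  0.1495 -0.9888] F [ 1.5  -0.05 -0.95] T [0.12 0.03 0.1 ] w 0.0154 g 50.0
[[0.0957 0.2069 0.08  ]
 [0.094  0.022  0.0798]]
```

The shank is inside the lid knuckle with forces of about 1 N. Continuing at 9 mm per call.

Emit:
{"name": "drive_tool", "arguments": {
  "increments": [
    [-0.006,0,0,0,0,0],
    [-0.012,0,0,0,0,0],
    [-0.018,0,0,0,0,0],
    [-0.024,0,0,0,0,0],
    [-0.03,0,0,0,0,0]
  ]
}}

```text
time: 16.82
ee_pos: [0.6062, 0.0772, 0.062]
eef_rot: [0.781, 0.62, 0.047, 0.058]
ft_force: [2.0, 0.5, -0.6]
width: 0.0154
grip_force: 50.0
```

Emit:
{"name": "drive_tool", "arguments": {
  "increments": [
    [-0.006,0,0,0,0,0],
    [-0.012,0,0,0,0,0],
    [-0.018,0,0,0,0,0],
    [-0.024,0,0,0,0,0],
    [-0.03,0,0,0,0,0]
  ]
}}

```text
time: 17.23
ee_pos: [0.6042, 0.0685, 0.062]
eef_rot: [0.781, 0.62, 0.047, 0.058]
ft_force: [0.7, 1.0, -1.0]
width: 0.0156
grip_force: 50.0
```

Emit:
{"name": "drive_tool", "arguments": {
  "increments": [
    [-0.006,0,0,0,0,0],
    [-0.012,0,0,0,0,0],
    [-0.018,0,0,0,0,0],
    [-0.024,0,0,0,0,0],
    [-0.03,0,0,0,0,0]
  ]
}}

```text
time: 17.65
ee_pos: [0.6022, 0.0598, 0.062]
eef_rot: [0.781, 0.62, 0.047, 0.058]
ft_force: [1.8, 0.7, -1.1]
width: 0.0156
grip_force: 50.0
```

```bash
python3 - <<'E'
from h import *
np.set_printoptions(precision=4,suppress=True)
st();camera("top");st();print(np.array(tip()))
E
```

```text
t 17.65 grasp [0.5995 0.0604 0.0805] box [0.0955 0.1883 0.0805] xaxis yaw -0.2282 xz [ 0.0008  0.1496 -0.9887] F [ 1.75  0.73 -1.11] T [ 0.21 -0.19  0.15] w 0.0156 g 50.0
t 17.7 grasp [0.5994 0.0599 0.0805] box [0.0955 0.1878 0.0805] xaxis yaw -0.2287 xz [ 0.0006  0.1496 -0.9887] F [ 1.45 -0.27 -0.24] T [ 0.12 -0.09  0.2 ] w 0.0154 g 50.0
[[ 0.0955  0.1796  0.08  ]
 [ 0.0938 -0.0054  0.0798]]
```

Emit:
{"name": "drive_tool", "arguments": {
  "increments": [
    [-0.006,0,0,0,0,0],
    [-0.012,0,0,0,0,0],
    [-0.018,0,0,0,0,0],
    [-0.024,0,0,0,0,0],
    [-0.03,0,0,0,0,0]
  ]
}}

```text
time: 18.12
ee_pos: [0.6002, 0.051, 0.062]
eef_rot: [0.781, 0.62, 0.047, 0.058]
ft_force: [3.0, 1.9, -1.2]
width: 0.0157
grip_force: 50.0
```

Emit:
{"name": "drive_tool", "arguments": {
  "increments": [
    [-0.006,0,0,0,0,0],
    [-0.012,0,0,0,0,0],
    [-0.018,0,0,0,0,0],
    [-0.024,0,0,0,0,0],
    [-0.03,0,0,0,0,0]
  ]
}}

```text
time: 18.53
ee_pos: [0.5982, 0.0422, 0.062]
eef_rot: [0.781, 0.62, 0.047, 0.059]
ft_force: [2.8, 1.6, -0.1]
width: 0.0153
grip_force: 50.1
```

Emit:
{"name": "drive_tool", "arguments": {
  "increments": [
    [-0.006,0,0,0,0,0],
    [-0.012,0,0,0,0,0],
    [-0.018,0,0,0,0,0],
    [-0.024,0,0,0,0,0],
    [-0.03,0,0,0,0,0]
  ]
}}

```text
time: 18.95
ee_pos: [0.5962, 0.0336, 0.062]
eef_rot: [0.781, 0.62, 0.047, 0.059]
ft_force: [2.6, 1.5, -0.4]
width: 0.015
grip_force: 50.1
```

Emit:
{"name": "drive_tool", "arguments": {
  "increments": [
    [-0.006,0,0,0,0,0],
    [-0.012,0,0,0,0,0],
    [-0.018,0,0,0,0,0],
    [-0.024,0,0,0,0,0],
    [-0.03,0,0,0,0,0]
  ]
}}

```text
time: 19.37
ee_pos: [0.5942, 0.0249, 0.0621]
eef_rot: [0.781, 0.62, 0.047, 0.059]
ft_force: [4.6, 3.1, -0.8]
width: 0.0155
grip_force: 50.1
```

```bash
python3 - <<'E'
from edge import *
np.set_printoptions(precision=4,suppress=True)
for k in range(4): st();im=camera("top")
print(np.array(tip()))
for ys in ((.036,.062),(.095,.12),(.12,.14),(-.045,-.035)):
    p=meanprof("top",im,np.linspace(*ys,12),0);i=np.argmax(p[80:200])+80
    print(ys,p[::8].round(),half(p,i,-1),half(p,i,1))
E
```

```text
t 19.37 grasp [0.5915 0.0255 0.0805] box [0.0953 0.1525 0.0805] xaxis yaw -0.2281 xz [ 0.0011  0.15   -0.9887] F [ 4.59  3.05 -0.79] T [ 0.42 -0.8   0.33] w 0.0155 g 50.1
t 19.42 grasp [0.5914 0.025  0.0806] box [0.0953 0.152  0.0806] xaxis yaw -0.2285 xz [ 0.0009  0.15   -0.9887] F [ 5.12  1.45 -0.75] T [ 0.46 -0.69  0.37] w 0.0154 g 50.1
t 19.47 grasp [0.5914 0.025  0.0805] box [0.0953 0.152  0.0805] xaxis yaw -0.2287 xz [ 0.0007  0.1499 -0.9887] F [ 5.17  0.94 -0.49] T [ 0.14 -0.69  0.28] w 0.0154 g 50.1
t 19.52 grasp [0.5914 0.0251 0.0805] box [0.0953 0.1521 0.0805] xaxis yaw -0.2287 xz [ 0.0006  0.1498 -0.9887] F [ 5.27  0.24 -0.62] T [ 0.12 -0.75  0.34] w 0.0155 g 50.1
[[ 0.0953  0.1439  0.08  ]
 [ 0.0936 -0.0411  0.0799]]
(0.036, 0.062) [380. 379. 385. 398. 410. 412. 384. 283. 226. 230. 270. 371. 452. 459. 456. 411. 282. 228. 230. 232. 233. 233. 232. 232. 233. 236. 237. 238. 238. 237. 234. 232. 231.] 91.50000000000001 101.25
(0.095, 0.12) [230. 231. 238. 241. 241. 241. 239. 237. 238. 253. 310. 408. 459. 459. 451. 384. 271. 242. 244. 245. 245. 244. 242. 240. 238. 237. 236. 236. 235. 230. 227. 226. 226.] 90.50000000000001 100.75
(0.12, 0.14) [282. 278. 275. 275. 275. 276. 270. 265. 259. 265. 290. 336. 357. 362. 355. 309. 255. 242. 243. 250. 267. 258. 251. 244. 236. 244. 261. 268. 254. 249. 246. 246. 246.] 90.50000000000001 100.25
(-0.045, -0.035) [394. 391. 391. 394. 398. 395. 354. 268. 222. 224. 234. 271. 321. 354. 362. 338. 268. 228. 214. 218. 221. 221. 218. 217. 217. 220. 226. 229. 226. 221. 216. 214. 216.] 92.5 101.5
```

Side force has risen to 5 N, so I'll look closely before going on.

```bash
python3 - <<'E'
from edge import *
a=camera("top")[180:215,315:395];b=camera("scene")[198:232,255:340]
cv2.imwrite("pics/z.png",np.vstack([cv2.resize(c,(800,300),interpolation=cv2.INTER_CUBIC) for c in(a,b)]))
for n in("top","scene"):
    im=camera(n)
    for y in (.125,.11,.1,.06,.05,.04,-.034,-.037,-.04,-.043,-.05,-.06,.08,-.08):
        p=meanprof(n,im,np.linspace(y-.002,y+.002,4),0)[::8];print(n,y,p[4:24].round())
E
```

```text
top 0.125 [230. 229. 244. 255. 222. 226. 257. 340. 367. 378. 388. 309. 228. 228. 251. 273. 294. 284. 281. 277.]
top 0.11 [242. 243. 241. 237. 234. 264. 332. 448. 462. 459. 451. 345. 260. 245. 246. 246. 246. 247. 246. 245.]
top 0.1 [237. 241. 241. 240. 238. 239. 296. 378. 455. 459. 451. 418. 298. 243. 241. 243. 245. 246. 246. 246.]
top 0.06 [405. 407. 360. 262. 234. 243. 280. 389. 446. 458. 455. 376. 262. 236. 234. 235. 234. 234. 235. 236.]
top 0.05 [410. 412. 391. 314. 223. 227. 273. 356. 439. 459. 456. 431. 318. 227. 233. 234. 235. 233. 232. 233.]
top 0.04 [411. 414. 393. 267. 219. 225. 263. 364. 464. 459. 457. 415. 260. 223. 226. 229. 231. 232. 229. 229.]
top -0.034 [398. 386. 363. 309. 304. 303. 310. 345. 383. 419. 423. 407. 364. 310. 266. 239. 217. 217. 217. 217.]
top -0.037 [397. 388. 360. 263. 230. 234. 249. 309. 383. 432. 436. 403. 303. 240. 218. 221. 221. 219. 216. 216.]
top -0.04 [397. 391. 359. 270. 217. 218. 228. 271. 338. 375. 382. 354. 254. 215. 210. 217. 220. 219. 217. 216.]
top -0.043 [399. 403. 346. 273. 216. 217. 219. 229. 249. 270. 282. 269. 232. 213. 210. 216. 220.
[... 1355 characters left out ...]
 177. 175. 177.]
scene -0.04 [229. 238. 253. 271. 290. 291. 297. 312. 330. 344. 333. 307. 268. 229. 199. 184. 178. 175. 174. 178.]
scene -0.043 [227. 237. 251. 269. 286. 289. 291. 294. 296. 293. 279. 255. 226. 203. 187. 181. 179. 177. 175. 179.]
scene -0.05 [231. 244. 262. 286. 304. 315. 303. 285. 261. 241. 223. 209. 196. 184. 182. 180. 179. 178. 176. 179.]
scene -0.06 [244. 266. 292. 320. 349. 360. 334. 293. 249. 229. 215. 208. 198. 189. 184. 181. 180. 178. 176. 173.]
scene 0.08 [256. 294. 343. 389. 419. 437. 448. 451. 454. 454. 446. 434. 406. 372. 329. 285. 244. 212. 194. 183.]
scene -0.08 [254. 297. 353. 396. 429. 442. 450. 454. 456. 454. 445. 423. 394. 352. 309. 265. 231. 203. 186. 182.]
```

View pics/z.png

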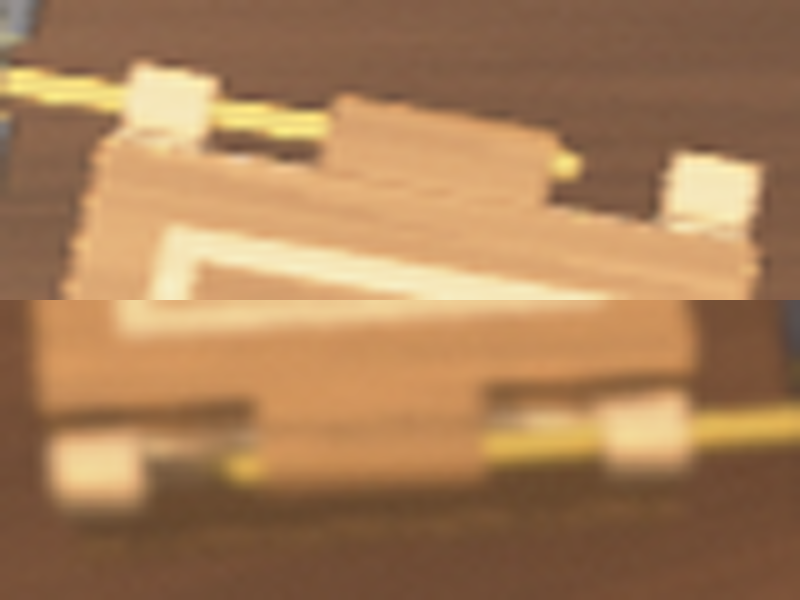

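The crop shows the tip out of the lid knuckle at (568,164). It sits about 1 mm to +x of the line through the near and far knuckles, because the offset lid is deflecting it. I'll pivot the pin about the near knuckle so the tip moves to −x, which should also relieve the +x load on the tool.

```bash
python3 - <<'E'
from h import *
h,t=tip();P,rt=tgt(t[1],xn=.0947,s=.020);plan(P,rt,1)
E
```

```text
[[-0.0, 0.0004, 0.0, 0.0001, -0.0005, 0.0027], [-0.0001, 0.0009, 0.0001, 0.0001, -0.0011, 0.0055], [-0.0001, 0.0013, 0.0001, 0.0002, -0.0016, 0.0082], [-0.0002, 0.0017, 0.0001, 0.0002, -0.0021, 0.0109], [-0.0002, 0.0022, 0.0002, 0.0003, -0.0027, 0.0136]]
```

Emit:
{"name": "drive_tool", "arguments": {
  "increments": [
    [0,0.0004,0,0,-0.0005,0.0027],
    [0,0.0009,0,0,-0.0011,0.0055],
    [0,0.0013,0,0,-0.0016,0.0082],
    [0,0.0017,0,0,-0.0021,0.0109],
    [0,0.0022,0,0,-0.0027,0.0136]
  ]
}}

```text
time: 20.18
ee_pos: [0.5946, 0.0244, 0.0619]
eef_rot: [0.784, 0.616, 0.046, 0.059]
ft_force: [3.7, -1.9, -0.2]
width: 0.0153
grip_force: 50.2
```

```bash
cat >> edge.py <<'E'
def line():
    import warnings
    for n in("top","scene"):
        im=camera(n);out=[]
        for a,b in ((.095,.115),(.036,.062),(-.038,-.034)):
            p=meanprof(n,im,np.linspace(a,b,16),0);pk=p[90:150].max();bg=np.median(p[-40:]);th=(pk+bg)/2
            i=90+np.argmax(p[90:150])
            j=i
            while p[j]>th:j+=1
            k=i
            while k>0 and p[k]>th:k-=1
            out.append((round(xs[k]*1e3,2),round(xs[j]*1e3,2)))
        print(n,out)
E
python3 - <<'E'
from edge import *
np.set_printoptions(precision=4,suppress=True)
st();line();st();print(np.array(tip()))
E
```

```text
t 20.18 grasp [0.5919 0.025  0.0804] box [0.0957 0.1521 0.0804] xaxis yaw -0.2396 xz [-0.0001  0.1493 -0.9888] F [ 3.73 -1.94 -0.2 ] T [-0.47 -0.63  0.28] w 0.0153 g 50.2
top [(np.float64(90.75), np.float64(100.75)), (np.float64(91.25), np.float64(101.0)), (np.float64(91.25), np.float64(101.0))]
scene [(np.float64(89.0), np.float64(101.25)), (np.float64(82.5), np.float64(101.5)), (np.float64(83.75), np.float64(101.75))]
t 20.28 grasp [0.5919 0.0251 0.0804] box [0.0957 0.1521 0.0804] xaxis yaw -0.2395 xz [-0.0001  0.1493 -0.9888] F [ 3.37 -2.48 -0.4 ] T [-0.52 -0.62  0.31] w 0.0153 g 50.2
[[ 0.0956  0.1439  0.0799]
 [ 0.0919 -0.041   0.08  ]]
```

Emit:
{"name": "drive_tool", "arguments": {
  "increments": [
    [-0.004,0.0004,0,0,0,0],
    [-0.008,0.0008,0,0,0,0],
    [-0.012,0.0012,0,0,0,0],
    [-0.016,0.0016,0,0,0,0],
    [-0.02,0.0019,0,0,0,0]
  ]
}}

```text
time: 20.7
ee_pos: [0.5936, 0.0192, 0.062]
eef_rot: [0.784, 0.616, 0.046, 0.059]
ft_force: [3.2, 1.4, -2.7]
width: 0.0153
grip_force: 50.2
```

Emit:
{"name": "drive_tool", "arguments": {
  "increments": [
    [-0.004,0.0001,0,0,0,0],
    [-0.008,0.0001,0,0,0,0],
    [-0.012,0.0002,0,0,0,0],
    [-0.016,0.0003,0,0,0,0],
    [-0.02,0.0004,0,0,0,0]
  ]
}}

```text
time: 21.12
ee_pos: [0.5923, 0.0127, 0.0621]
eef_rot: [0.784, 0.616, 0.046, 0.059]
ft_force: [3.8, 0.7, -0.5]
width: 0.0151
grip_force: 50.1
```

```bash
python3 - <<'E'
from edge import *
np.set_printoptions(precision=4,suppress=True)
st();line();st();print(np.array(tip()))
E
```

```text
t 21.12 grasp [0.5896 0.0134 0.0805] box [0.0961 0.1403 0.0805] xaxis yaw -0.2393 xz [ 0.0002  0.1492 -0.9888] F [ 3.78  0.71 -0.49] T [ 0.4  -0.52  0.33] w 0.0151 g 50.1
top [(np.float64(91.5), np.float64(100.75)), (np.float64(91.5), np.float64(101.0)), (np.float64(91.25), np.float64(101.0))]
scene [(np.float64(88.75), np.float64(101.5)), (np.float64(82.5), np.float64(101.5)), (np.float64(84.25), np.float64(101.75))]
t 21.22 grasp [0.5896 0.0131 0.0805] box [0.0961 0.14   0.0805] xaxis yaw -0.2397 xz [-0.      0.1492 -0.9888] F [ 3.17 -0.01 -0.07] T [ 0.07 -0.42  0.29] w 0.0155 g 50.1
[[ 0.096   0.1318  0.08  ]
 [ 0.0923 -0.0532  0.08  ]]
```

Emit:
{"name": "drive_tool", "arguments": {
  "increments": [
    [-0.004,0.0001,0,0,0,0.001],
    [-0.008,0.0002,0,0,0,0.002],
    [-0.012,0.0004,0,0,0,0.003],
    [-0.016,0.0005,0,0,0,0.004],
    [-0.02,0.0006,0,0,0,0.004]
  ]
}}

```text
time: 21.63
ee_pos: [0.5912, 0.0069, 0.0622]
eef_rot: [0.785, 0.615, 0.047, 0.059]
ft_force: [3.5, 1.1, -1.0]
width: 0.0156
grip_force: 50.2
```

Emit:
{"name": "drive_tool", "arguments": {
  "increments": [
    [-0.002,0,0,0,0,0],
    [-0.004,0.0001,0,0,0,0],
    [-0.006,0.0001,0,0,0,0],
    [-0.008,0.0001,0,0,0,0],
    [-0.01,0.0002,0,0,0,0]
  ]
}}

```text
time: 22.05
ee_pos: [0.5906, 0.004, 0.0621]
eef_rot: [0.785, 0.615, 0.046, 0.059]
ft_force: [3.9, 0.9, -0.8]
width: 0.0152
grip_force: 50.1
```

```bash
python3 - <<'E'
from edge import *
np.set_printoptions(precision=4,suppress=True)
st();line();st();print(np.array(tip()))
E
```

```text
t 22.05 grasp [0.5878 0.0047 0.0806] box [0.0962 0.1314 0.0806] xaxis yaw -0.2423 xz [ 0.0007  0.1495 -0.9888] F [ 3.93  0.88 -0.8 ] T [ 0.32 -0.52  0.38] w 0.0152 g 50.1
top [(np.float64(70.0), np.float64(101.5)), (np.float64(91.25), np.float64(101.0)), (np.float64(91.0), np.float64(100.75))]
scene [(np.float64(88.0), np.float64(103.0)), (np.float64(82.25), np.float64(101.5)), (np.float64(83.75), np.float64(101.5))]
t 22.15 grasp [0.5878 0.0046 0.0806] box [0.0962 0.1313 0.0806] xaxis yaw -0.2424 xz [ 0.0007  0.1495 -0.9888] F [ 3.94  1.98 -0.9 ] T [ 0.17 -0.55  0.38] w 0.0155 g 50.2
[[ 0.0961  0.1231  0.0801]
 [ 0.0919 -0.0619  0.08  ]]
```

Emit:
{"name": "drive_tool", "arguments": {
  "increments": [
    [-0.002,0,0,0,0,0],
    [-0.004,0.0001,0,0,0,0],
    [-0.006,0.0001,0,0,0,0],
    [-0.008,0.0001,0,0,0,0],
    [-0.01,0.0002,0,0,0,0]
  ]
}}

```text
time: 22.57
ee_pos: [0.5899, 0.0011, 0.0622]
eef_rot: [0.785, 0.615, 0.047, 0.059]
ft_force: [3.5, 1.7, -0.4]
width: 0.0151
grip_force: 50.1
```

Emit:
{"name": "drive_tool", "arguments": {
  "increments": [
    [-0.002,0,0,0,0,0],
    [-0.003,0.0001,0,0,0,0],
    [-0.004,0.0001,0,0,0,0],
    [-0.006,0.0001,0,0,0,0],
    [-0.007,0.0001,0,0,0,0]
  ]
}}

```text
time: 22.98
ee_pos: [0.5894, -0.001, 0.0622]
eef_rot: [0.785, 0.615, 0.047, 0.059]
ft_force: [4.1, 1.5, -0.8]
width: 0.0154
grip_force: 50.1
```

```bash
python3 - <<'E'
from h import *
np.set_printoptions(precision=4,suppress=True)
st();camera("top");st();print(np.array(tip()))
E
```

```text
t 22.98 grasp [ 0.5867 -0.0003  0.0807] box [0.0962 0.1262 0.0807] xaxis yaw -0.2424 xz [ 0.0007  0.1496 -0.9888] F [ 4.14  1.52 -0.83] T [ 0.34 -0.65  0.38] w 0.0154 g 50.1
t 23.03 grasp [ 0.5867 -0.0004  0.0807] box [0.0962 0.1262 0.0807] xaxis yaw -0.2425 xz [ 0.0007  0.1495 -0.9888] F [ 4.57  1.62 -0.2 ] T [ 0.35 -0.64  0.3 ] w 0.0152 g 50.2
[[ 0.0961  0.118   0.0802]
 [ 0.0919 -0.067   0.08  ]]
```

Emit:
{"name": "drive_tool", "arguments": {
  "increments": [
    [-0.002,0,0,0,0,0],
    [-0.003,0.0001,0,0,0,0],
    [-0.004,0.0001,0,0,0,0],
    [-0.006,0.0001,0,0,0,0],
    [-0.007,0.0001,0,0,0,0]
  ]
}}

```text
time: 23.45
ee_pos: [0.589, -0.003, 0.0622]
eef_rot: [0.785, 0.615, 0.047, 0.059]
ft_force: [4.7, 2.2, -0.2]
width: 0.0151
grip_force: 50.2
```

Emit:
{"name": "drive_tool", "arguments": {
  "increments": [
    [-0.001,0,0,0,0,0],
    [-0.003,0.0001,0,0,0,0],
    [-0.004,0.0001,0,0,0,0],
    [-0.005,0.0001,0,0,0,0],
    [-0.006,0.0001,0,0,0,0]
  ]
}}

```text
time: 23.87
ee_pos: [0.5886, -0.0047, 0.0622]
eef_rot: [0.785, 0.615, 0.047, 0.059]
ft_force: [5.1, 1.2, -1.1]
width: 0.0153
grip_force: 50.2
```

```bash
python3 - <<'E'
from h import *
np.set_printoptions(precision=4,suppress=True)
st();camera("top");st();print(np.array(tip()))
E
```

```text
t 23.87 grasp [ 0.5859 -0.0041  0.0807] box [0.0962 0.1224 0.0807] xaxis yaw -0.2423 xz [ 0.0008  0.1496 -0.9888] F [ 5.12  1.18 -1.14] T [ 0.39 -0.73  0.38] w 0.0153 g 50.2
t 23.92 grasp [ 0.5858 -0.0041  0.0807] box [0.0962 0.1224 0.0807] xaxis yaw -0.2424 xz [ 0.0007  0.1495 -0.9888] F [ 4.94  1.93 -0.16] T [ 0.39 -0.73  0.4 ] w 0.0153 g 50.2
[[ 0.0961  0.1142  0.0802]
 [ 0.0919 -0.0708  0.08  ]]
```

The tip is in the far knuckle without an axial jump. I'll relieve the +x load slightly and go on.

Emit:
{"name": "drive_tool", "arguments": {
  "increments": [
    [-0.002,0.0004,0,0,0,0],
    [-0.003,0.0008,0,0,0,0],
    [-0.004,0.0012,0,0,0,0],
    [-0.006,0.0014,0,0,0,0],
    [-0.007,0.0014,0,0,0,0]
  ]
}}

```text
time: 24.33
ee_pos: [0.5882, -0.0071, 0.0621]
eef_rot: [0.785, 0.615, 0.046, 0.059]
ft_force: [3.2, 1.4, -0.8]
width: 0.0152
grip_force: 50.1
```

Emit:
{"name": "drive_tool", "arguments": {
  "increments": [
    [-0.002,0,0,0,0,0],
    [-0.003,0.0001,0,0,0,0],
    [-0.004,0.0001,0,0,0,0],
    [-0.006,0.0001,0,0,0,0],
    [-0.007,0.0001,0,0,0,0]
  ]
}}

```text
time: 24.75
ee_pos: [0.5878, -0.0091, 0.0622]
eef_rot: [0.785, 0.615, 0.046, 0.059]
ft_force: [3.5, 1.4, 0.0]
width: 0.0154
grip_force: 50.1
```

```bash
python3 - <<'E'
from h import *
np.set_printoptions(precision=4,suppress=True)
st();camera("top");st();print(np.array(tip()))
E
```

```text
t 24.75 grasp [ 0.5851 -0.0084  0.0806] box [0.0964 0.118  0.0806] xaxis yaw -0.2424 xz [ 0.0006  0.1492 -0.9888] F [3.53 1.42 0.05] T [ 0.17 -0.35  0.26] w 0.0154 g 50.1
t 24.8 grasp [ 0.5851 -0.0084  0.0806] box [0.0964 0.118  0.0806] xaxis yaw -0.2425 xz [ 0.0006  0.1492 -0.9888] F [ 2.19  0.42 -0.13] T [ 0.21 -0.26  0.22] w 0.0153 g 50.1
[[ 0.0963  0.1098  0.0801]
 [ 0.092  -0.0752  0.08  ]]
```

Emit:
{"name": "drive_tool", "arguments": {
  "increments": [
    [-0.002,0,0,0,0,0],
    [-0.003,0.0001,0,0,0,0],
    [-0.004,0.0001,0,0,0,0],
    [-0.006,0.0001,0,0,0,0],
    [-0.007,0.0002,0,0,0,0]
  ]
}}

```text
time: 25.22
ee_pos: [0.5874, -0.0111, 0.0622]
eef_rot: [0.785, 0.615, 0.046, 0.059]
ft_force: [1.8, 1.2, -1.5]
width: 0.015
grip_force: 50.1
```

Emit:
{"name": "drive_tool", "arguments": {
  "increments": [
    [-0.001,0,0,0,0,0],
    [-0.002,0,0,0,0,0],
    [-0.003,0.0001,0,0,0,0],
    [-0.004,0.0001,0,0,0,0],
    [-0.005,0.0001,0,0,0,0]
  ]
}}

```text
time: 25.63
ee_pos: [0.5871, -0.0124, 0.0622]
eef_rot: [0.785, 0.615, 0.046, 0.059]
ft_force: [1.5, 0.7, -0.3]
width: 0.0154
grip_force: 50.1
```

```bash
python3 - <<'E'
from h import *
np.set_printoptions(precision=4,suppress=True)
st();camera("top");st();print(np.array(tip()))
E
```

```text
t 25.63 grasp [ 0.5844 -0.0118  0.0807] box [0.0965 0.1146 0.0807] xaxis yaw -0.2423 xz [ 0.0007  0.1494 -0.9888] F [ 1.51  0.67 -0.34] T [ 0.21 -0.17  0.23] w 0.0154 g 50.1
t 25.68 grasp [ 0.5844 -0.0119  0.0807] box [0.0965 0.1145 0.0807] xaxis yaw -0.2424 xz [ 0.0007  0.1494 -0.9888] F [ 2.43  0.3  -1.74] T [ 0.19 -0.28  0.21] w 0.0153 g 50.1
[[ 0.0964  0.1063  0.0802]
 [ 0.0922 -0.0787  0.0801]]
```

Emit:
{"name": "drive_tool", "arguments": {
  "increments": [
    [-0.001,0,0,0,0,0],
    [-0.002,0,0,0,0,0],
    [-0.003,0.0001,0,0,0,0],
    [-0.004,0.0001,0,0,0,0],
    [-0.005,0.0001,0,0,0,0]
  ]
}}

```text
time: 26.1
ee_pos: [0.5868, -0.0139, 0.0622]
eef_rot: [0.785, 0.615, 0.046, 0.059]
ft_force: [2.4, 0.7, -0.9]
width: 0.015
grip_force: 50.1
```

Emit:
{"name": "drive_tool", "arguments": {
  "increments": [
    [-0.001,0,0,0,0,0],
    [-0.001,0,0,0,0,0],
    [-0.002,0,0,0,0,0],
    [-0.003,0,0,0,0,0],
    [-0.003,0,0,0,0,0]
  ]
}}

```text
time: 26.52
ee_pos: [0.5866, -0.0148, 0.0622]
eef_rot: [0.785, 0.615, 0.046, 0.059]
ft_force: [1.3, 1.2, -1.5]
width: 0.0154
grip_force: 50.1
```

```bash
python3 - <<'E'
from h import *
np.set_printoptions(precision=4,suppress=True)
st();camera("top");st();print(np.array(tip()))
E
```

```text
t 26.52 grasp [ 0.5839 -0.0142  0.0807] box [0.0965 0.1121 0.0807] xaxis yaw -0.2424 xz [ 0.0007  0.1495 -0.9888] F [ 1.28  1.19 -1.49] T [ 0.11 -0.12  0.19] w 0.0154 g 50.1
t 26.57 grasp [ 0.5839 -0.0142  0.0807] box [0.0965 0.1121 0.0807] xaxis yaw -0.2424 xz [ 0.0007  0.1495 -0.9888] F [ 1.64  1.41 -1.44] T [ 0.06 -0.14  0.24] w 0.0155 g 50.1
[[ 0.0964  0.1039  0.0802]
 [ 0.0922 -0.081   0.0801]]
```

Emit:
{"name": "drive_tool", "arguments": {
  "increments": [
    [-0.001,0,0,0,0,0],
    [-0.001,0,0,0,0,0],
    [-0.002,0,0,0,0,0],
    [-0.003,0,0,0,0,0],
    [-0.003,0,0,0,0,0]
  ]
}}

```text
time: 26.98
ee_pos: [0.5864, -0.0157, 0.0622]
eef_rot: [0.785, 0.615, 0.046, 0.059]
ft_force: [1.8, 0.9, -1.3]
width: 0.0159
grip_force: 50.1
```

Emit:
{"name": "drive_tool", "arguments": {
  "increments": [
    [-0.001,0,0,0,0,0],
    [-0.001,0,0,0,0,0],
    [-0.002,0,0,0,0,0],
    [-0.003,0,0,0,0,0],
    [-0.003,0,0,0,0,0]
  ]
}}

```text
time: 27.4
ee_pos: [0.5862, -0.0165, 0.0622]
eef_rot: [0.785, 0.615, 0.046, 0.059]
ft_force: [2.1, 1.3, -1.7]
width: 0.0154
grip_force: 50.1
```

```bash
python3 - <<'E'
from h import *
np.set_printoptions(precision=4,suppress=True)
st();camera("top");st();print(np.array(tip()))
E
```

```text
t 27.4 grasp [ 0.5835 -0.0159  0.0807] box [0.0965 0.1104 0.0807] xaxis yaw -0.2424 xz [ 0.0007  0.1495 -0.9888] F [ 2.13  1.3  -1.66] T [ 0.14 -0.22  0.31] w 0.0154 g 50.1
t 27.45 grasp [ 0.5835 -0.0159  0.0807] box [0.0965 0.1103 0.0807] xaxis yaw -0.2425 xz [ 0.0007  0.1495 -0.9888] F [ 2.26  1.11 -0.24] T [ 0.13 -0.19  0.24] w 0.0151 g 50.1
[[ 0.0964  0.1021  0.0802]
 [ 0.0921 -0.0828  0.0801]]
```

Emit:
{"name": "drive_tool", "arguments": {
  "increments": [
    [-0.001,0,0,0,0,0],
    [-0.001,0,0,0,0,0],
    [-0.002,0,0,0,0,0],
    [-0.003,0,0,0,0,0],
    [-0.003,0,0,0,0,0]
  ]
}}

```text
time: 27.87
ee_pos: [0.5861, -0.0169, 0.0623]
eef_rot: [0.785, 0.615, 0.047, 0.059]
ft_force: [2.7, 3.7, -0.9]
width: 0.0154
grip_force: 50.1
```

Emit:
{"name": "drive_tool", "arguments": {
  "increments": [
    [-0.001,0,0,0,0,0],
    [-0.001,0,0,0,0,0],
    [-0.002,0,0,0,0,0],
    [-0.003,0,0,0,0,0],
    [-0.003,0,0,0,0,0]
  ]
}}

```text
time: 28.28
ee_pos: [0.5861, -0.017, 0.0623]
eef_rot: [0.785, 0.615, 0.047, 0.058]
ft_force: [3.6, 5.5, -1.5]
width: 0.0159
grip_force: 50.1
```

```bash
python3 - <<'E'
from h import *
import cv2
np.set_printoptions(precision=4,suppress=True)
st();a=camera("top");b=camera("scene");st();print(np.array(tip()))
cv2.imwrite("pics/z2.png",np.vstack([cv2.resize(c,(800,300),interpolation=cv2.INTER_CUBIC) for c in(a[175:205,305:385],b[195:225,280:360])]))
E
```

```text
t 28.28 grasp [ 0.5834 -0.0163  0.0808] box [0.0964 0.1099 0.0808] xaxis yaw -0.2412 xz [ 0.0019  0.1498 -0.9887] F [ 3.61  5.53 -1.48] T [ 1.25 -0.51  0.38] w 0.0159 g 50.1
t 28.38 grasp [ 0.5834 -0.0163  0.0808] box [0.0964 0.11   0.0808] xaxis yaw -0.2411 xz [ 0.002   0.1498 -0.9887] F [ 4.11  5.62 -1.66] T [ 1.25 -0.47  0.46] w 0.015 g 50.1
[[ 0.0963  0.1018  0.0803]
 [ 0.0923 -0.0832  0.08  ]]
```

View pics/z2.png

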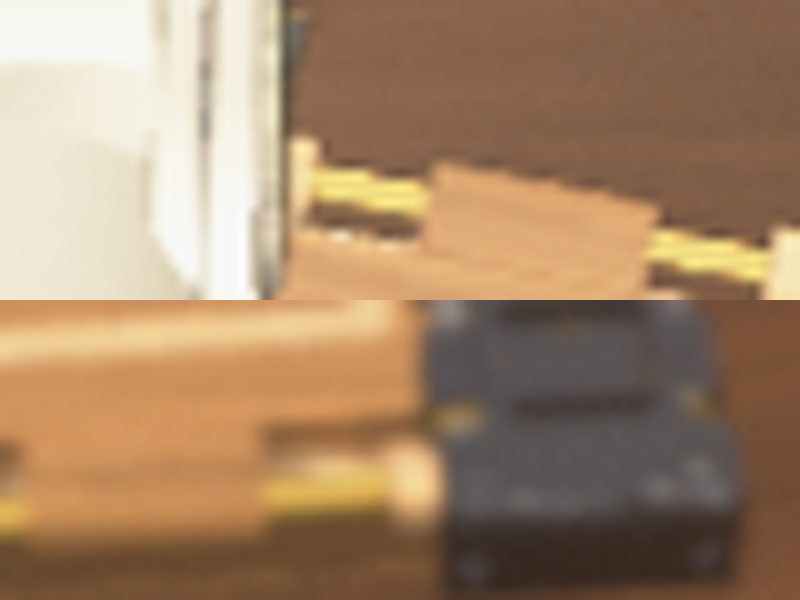

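TCP travel stopped while the axial force rose to 5.5 N. The crops show the pin through all three knuckles, with the far end entering at about (770,255) in the top view, so the head is home. Opening partway and retreating along the tool axis.

Emit:
{"name": "drive_tool", "arguments": {
  "increments": [
    [0,0,0,0,0,0],
    [0,0,0,0,0,0],
    [0,0,0,0,0,0],
    [0,0,0,0,0,0],
    [0,0,0,0,0,0]
  ],
  "claw": 0.6
}}

```text
time: 28.8
ee_pos: [0.5855, -0.0188, 0.0621]
eef_rot: [0.785, 0.614, 0.046, 0.059]
ft_force: [-0.8, -0.0, -0.1]
width: 0.0332
grip_force: 0.0
```

Emit:
{"name": "drive_tool", "arguments": {
  "increments": [
    [0,0,0,0,0,0],
    [0,0,0,0,0,0],
    [0,0,0,0,0,0],
    [0,0,0,0,0,0],
    [0,0,0,0,0,0]
  ]
}}

```text
time: 29.22
ee_pos: [0.5858, -0.0182, 0.0622]
eef_rot: [0.785, 0.615, 0.046, 0.059]
ft_force: [-0.2, 0.2, -0.1]
width: 0.0343
grip_force: 0.0
```

```bash
python3 - <<'E'
from h import *
st()
E
```

```text
t 29.22 grasp [ 0.583  -0.0176  0.0807] box [0.0964 0.1086 0.0807] xaxis yaw -0.2424 xz [ 7.000e-04  1.494e-01 -9.888e-01] F [-0.17  0.2  -0.14] T [-0.05  0.21 -0.01] w 0.0343 g 0.0
```

Free of load. Retreating up, then a final look.

Emit:
{"name": "drive_tool", "arguments": {
  "increments": [
    [0,0,-0.05,0,0,0],
    [0,0,-0.12,0,0,0],
    [0,0,-0.2,0,0,0],
    [0,0,-0.28,0,0,0],
    [0,0,-0.36,0,0,0]
  ]
}}

```text
time: 29.63
ee_pos: [0.5697, -0.0146, 0.1701]
eef_rot: [0.785, 0.615, 0.046, 0.059]
ft_force: [0.2, -0.5, 0.7]
width: 0.035
grip_force: 0.0
```

Emit:
{"name": "drive_tool", "arguments": {
  "increments": [
    [0.08,-0.06,-0.06,0,0,0],
    [0.16,-0.12,-0.12,0,0,0],
    [0.24,-0.18,-0.18,0,0,0],
    [0.32,-0.24,-0.24,0,0,0],
    [0.4,-0.3,-0.3,0,0,0]
  ]
}}

```text
time: 30.05
ee_pos: [0.4985, 0.1276, 0.2456]
eef_rot: [0.785, 0.615, 0.047, 0.059]
ft_force: [0.3, 0.7, -0.0]
width: 0.0347
grip_force: 0.0
```

Emit:
{"name": "drive_tool", "arguments": {
  "increments": [
    [0,0,0,0,0,0],
    [0,0,0,0,0,0],
    [0,0,0,0,0,0],
    [0,0,0,0,0,0],
    [0,0,0,0,0,0]
  ]
}}

```text
time: 30.47
ee_pos: [0.4996, 0.1252, 0.244]
eef_rot: [0.786, 0.614, 0.046, 0.059]
ft_force: [0.2, 0.3, -0.1]
width: 0.035
grip_force: 0.0
```

```bash
python3 - <<'E'
from edge import *
st();a=camera("top");b=camera("scene")
cv2.imwrite("pics/z3.png",np.vstack([cv2.resize(c,(800,300),interpolation=cv2.INTER_CUBIC) for c in(a[170:218,290:418],b[190:238,255:383])]))
print(np.array([prof("top",a,y,np.array([.094,.095,.096,.097])).mean() for y in np.arange(.085,.13,.0015)]).round())
E
```

```text
t 30.47 grasp [0.5  0.13 0.26] box [-0.02  0.23  0.26] xaxis yaw -0.2444 xz [-0.    0.15 -0.99] F [ 0.16  0.25 -0.1 ] T [-0.08  0.22 -0.03] w 0.035 g 0.0
[444. 442. 434. 430. 427. 424. 422. 419. 418. 418. 418. 418. 417. 417. 418. 419. 419. 419. 415. 401. 350. 296. 240. 201. 202. 202. 202. 201. 201. 200.]
```

View pics/z3.png

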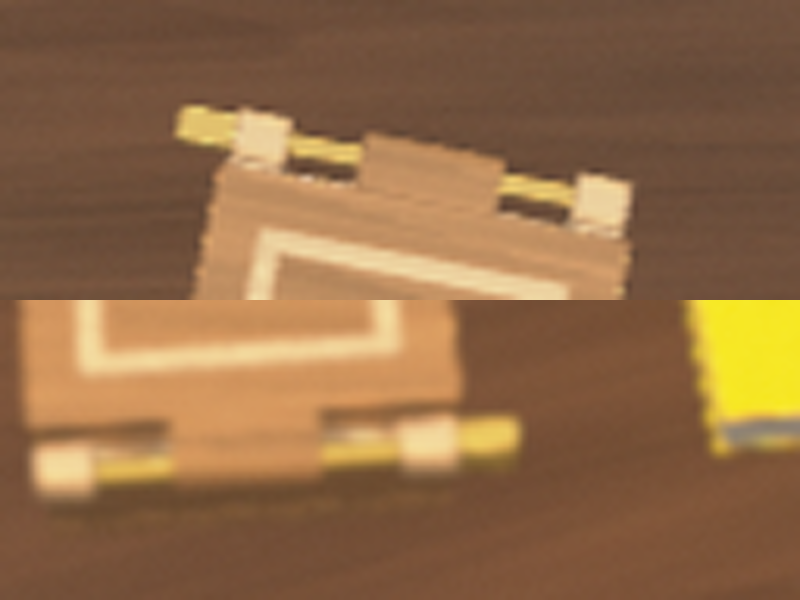

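The head sits flush on the near knuckle. Its outer end measures y ≈ 116 mm, which puts the head centre at about 103 mm, and the pin runs through all three knuckles. Handing in.

```bash
python3 -c "
from bench import *
print(close_job())"
```

```text
the job is handed in; nothing more can be done
None
```

The hinge pin is through all three knuckles with its head against the near knuckle (head centre measured at about 103 mm), the gripper is clear, and the job was handed in about 30.5 s into the 67 s limit; no verdict was returned.

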